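# Bring a cart wheel's valve to the top

### The job

The welding-cart wheel on the blue stand has to be ready for the air line: push its white spokes round with the fingertips, one after another and without flinging it, until the valve stem (yellow cap) stands straight up at the very top of the wheel, in line with the stand's yellow pointer. Push on the spokes only, gently, and do not pinch one between the fingers; do not push the tyre or the valve stem, and leave the other things on the table where they are. When done, move clear and leave the wheel at rest.

Things in the scene. Friction and masses are not known exactly. Their poses are not given: they have to be found in the camera images.
- stand: Blue wheel stand fixed to the table; base plate 260 x 220 x 10 mm. Origin: centre of the base's underside; -x is its front (robot side), z up, only yaw varies. The wheel leans back 45 degrees, its face to the robot and up: wheel axis (outward normal) n = (-0.707, 0, 0.707), uphill u = (0.707, 0, 0.707) in this frame; wheel centre at (0, 0, 175 mm). Rear arms 50 mm behind the wheel's mid plane.
- front_boss (a point): Front centre of the stand, on the wheel axis, 39 mm along n from the wheel centre. Boss of 16 mm radius; from it three flat blue arms 12 mm wide run out past the tyre in front of the wheel, straight downhill and 60 degrees to either side of uphill, 24 to 31 mm along n from the wheel centre. Between them are three open 120-degree windows to the spokes; one push cannot pass an arm.
- pointer (a point): Tip of the stand's yellow pointer, just outside the tyre, 160 mm straight uphill from the wheel centre: it marks the very top.
- wheel (a joint): Wheel angle in rad: 0 with the valve at the very top; positive is counterclockwise as the robot sees the wheel's face (the top goes to the stand's +y). No stops, either way round will do (values 2 pi apart are the same place). Stiff bearing (about 0.25 N m, or 4 N at 66 mm radius): the wheel stays where it is left.
- hub (a point): On the wheel axis, in the plane of the spokes' centre lines, 8 mm along n from the wheel centre. Red hub of 26 mm radius, its face 20 mm along n. Five white spokes, 14 mm wide and 12 mm thick along n, run radially from it to the red rim (inner radius 105 mm, 32 mm wide) at 36, 108, 180, 252 and 324 degrees from the valve.
- valve_stem (a point): Middle of the valve stem: 14 mm thick, 23 mm long, black with a yellow cap, midway between two spokes, pointing from the rim in towards the hub (from radius 106 to 83 mm); this point is at radius 94 mm, 4 mm along n from the wheel centre plane.
- valve: The valve stem as a solid, turning with the wheel; origin at the wheel centre, its x axis points to the stem, z along n.
- tyre: Black round tyre, outer radius 155 mm, inner 111 mm, 44 mm thick, turning with the wheel, with a yellow dot 26 mm across on its side next to the valve; origin at the wheel centre, z along the axis n.
- spokes_ccw: The counterclockwise flanks (as the robot sees the wheel) of all five spokes, turning with the wheel; origin at the wheel centre, x towards the valve, z along n. Pressed when the wheel is pushed clockwise.
- spokes_cw: The clockwise flanks of all five spokes, same frame. Pressed when the wheel is pushed counterclockwise.
- gauge: Bystander: round grey dial gauge, 52 mm across, 24 mm high, with a brass nozzle to 69 mm along its x; origin under its centre.
- tape: Bystander: red and black tape measure, 76 x 40 x 66 mm high, origin under its centre.
- spray: Bystander: green spray can, 64 mm diameter, 178 mm high, origin under its centre.
- wrench: Bystander: steel wrench 180 mm long lying along its x, origin under its centre.
- hammer: Bystander: hammer lying along its x, origin under it.
- nut_tray: Bystander: dark steel tray 100 x 75 x 35 mm, origin under its centre.
- magnet: Bystander: orange triangular welding magnet 85 x 18 x 75 mm high, origin under it.

How it is judged:
At the end, for the whole second after the job is handed in: The valve stem is at the very top of the wheel within 8 degrees either way (13 mm sideways at the stem), the wheel is at rest, and the other things on the table stand within 30 mm of where they were (y of valve_stem in the frame of stand between -0.0131 and 0.0131 m and z of valve_stem in the frame of stand above 0.2 m and velocity of joint wheel between -0.05 and 0.05 rad/s and distance of each of gauge, tape, spray, wrench, hammer, nut_tray, magnet from where it was at the start of the episode below 0.03 m); the robot touches nothing.
It fails at once if the tyre is pushed (over 5 N) (contact force between any of the fingers, the arm and tyre above 5 N).
It fails at once if the valve stem is pushed (over 2 N) (contact force between any of the fingers, the arm and valve above 2 N).
It fails at once if a spoke is pinched (fingers press both flanks at once, over 1.5 N each) (contact force between the fingers and spokes_ccw above 1.5 N and contact force between the fingers and spokes_cw above 1.5 N).
It fails at once if the wheel is struck or shoved hard (over 60 N) or flung round (over 4 rad/s) (contact force between the fingers and wheel above 60 N or velocity of joint wheel above 4 rad/s or velocity of joint wheel below -4 rad/s).
It fails at once if another thing on the table is knocked, lifted or carried off (moved over 30 mm) (distance of any of gauge, tape, spray, wrench, hammer, nut_tray, magnet from where it was at the start of the episode above 0.03 m).
It also fails if it takes over 67 s, if anything falls off the work surface, if the arm or the gripper's body presses on something with over 40 N, if the wrist force passes 120 N, or if a joint passes its speed limit or range.

### The arm

A 7-joint arm with a two-finger parallel gripper is mounted at the origin on the work surface. World frame = base frame: x ahead of the robot, y to its left, z up, the work surface at z = 0. Lengths are in m, angles in rad, forces in N, time in s.
With the tool pointing down it reaches from about 0.4 to 0.875 m from the base axis. Payload 19.3 kg.
Tool frame: the origin (TCP) lies at the very end of the fingers, on their centre line; the grasp point (between the pads) lies 19 mm behind it; z points along the fingers, y is the direction in which the jaws open and shut (so a half turn about z gives the same grasp; the last joint's range is limited). The gripper opens to 85 mm and grips with 20 to 120 N. Pads are 22 mm wide; open, the fingers measure 114 mm over their backs; the gripper's body (76 mm by 85 mm) begins 54 mm behind the grasp point. The pads swing forward as they close: fully open they stand 13 mm farther back than shut.
Start: joints at [-1.281, 0.521, -0.036, 1.599, 0.021, 1.021, -0.113], TCP at [0.22, 0.585, 0.231] pointing down, gripper open.
Joint ranges: [-2.91, 2.91], [-0.3, 2.13], [-1.5, 1.42], [0.17, 2.43], [-1.26, 4.41], [0.16, 1.93], [-2.52, 2.52]. Speed limits (rad/s): [1.89, 1.89, 2.39, 2.39, 3.01, 3.01, 3.01].

### API

Orientations are given as a 3x3 rotation matrix whose columns are the frame's x, y, z axes.
In Python, from cell import read_state, camera, camera_model, close_job gives the robot as it stands. The module is installed in compiled form; this text tells all that it offers.
- The arm moves only by the tool play_rows, never from a script. Its arguments are lists of equal length, an entry for each row: "rot": the turn, a rotation vector about the world's x, y, z in degrees, a list of three; "delta_pos": the shift along the world's x, y, z in mm, a list of three; "jaw": the gripper command: -1 is fully open, 1 is shut, values between are in proportion. A call has exactly 5 rows; each row shifts and turns the commanded pose from where the row before left it; what a row does not reach is not made up. A row lasts 1/12 s, in which the tool goes at most 41.7 mm and 7.16 degrees, less where a joint would pass 70% of its speed; a pose out of reach is approached as far as the arm can. A call with a gripper value outside its range is refused whole. The fingers move at their own pace and stop on an object; "squeeze" is the grip in N (left out, the last holds). Time passes only in rows, so rows that do not move let the fingers close, or fill a call up. It gives the time, the measured TCP pose, the force and the opening at its end, in the units of the state.
- read_state(): the state, without advancing time (a new reading comes with each control period).
- camera(name): name is "scene" or "top" or "wrist"; returns the picture (420x560x3 uint8, blue, green, red); there is no depth.
- camera_model(name): a dict with "vertical_fov" (degrees; the focal length in pixels is half the picture's height over the tangent of half this angle, whatever the lens; pixels are square), "cx", "cy" (the principal point, pixels), "distortion" ([k1, k2, p1, p2, k3] as OpenCV has them; the pictures are not rectified), "R" (3x3) and "t" (3): a world point X has camera coordinates R X + t; the wrist camera has in their place "hand_eye" (4x4, takes a point from camera to tool coordinates, whose origin is the TCP and whose axes are the flange's). Camera axes: x right, y down, z forward; pixel columns grow to the right and rows downward; lengths in m; the calibration is good to about 2 mm. A picture is of the moment at which its call begins: read the wrist's pose just before it. camera_model takes no time and is no camera call.
- close_job(): hands the job in, once; it reports no verdict.
The state is a dict: "time_s": time; "q": joint angles; "joint_vel": joint speeds; "joint_torque": joint torques, N m; "tcp_pos": TCP position; "tcp_rot": TCP orientation; "contact_force": force on the tool from outside, world axes, zero at the start; "wrist_torque": the same for the moment, N m; "opening": opening from 0.0 (shut) to 1.0 (fully open).
Only numpy, scipy, OpenCV 4.12 (cv2) and the standard library are available. Lean on these libraries where they do the work, as an engineer would, in place of code of your own. Each camera call takes 0.05 s, during which the arm holds its last target.

## Working session

There is one attempt and no reset: what is moved stays moved. The work goes in short steps, Python scripts to look and compute and a tool call to move; the robot and the scene stay as the last step left them, time stands still between calls to the robot, and variables do not carry over. Pictures are saved under pics/ and viewed, and the job is handed in when it is done.

Besides the shell and the picture viewer there is one more tool, called as a command line: name --argument value ..., lists and objects as JSON in quotes. play_rows: Moves the arm, as the interface text tells. Its arguments: {"type":"object","properties":{"rot":{"type":"array"},"delta_pos":{"type":"array"},"jaw":{"type":"array"},"squeeze":{"type":"number"}},"required":["rot","delta_pos","jaw"]}

```bash
mkdir -p pics
python3 - <<'E'
from cell import *
import cv2,json
s=read_state();print(s)
for n in ["scene","top","wrist"]:
    cv2.imwrite(f"pics/{n}0.png",camera(n)); print(n,camera_model(n))
E
```

```text
{'time_s': 0.0, 'q': array([-1.28119666,  0.5220341 , -0.03630796,  1.6000131 ,  0.02119217,
        1.02107888, -0.1127678 ]), 'joint_vel': array([-1.83758191e-03,  6.08542941e-04,  2.52413667e-04, -3.21013256e-04,
        7.28371231e-04,  1.02897405e-03,  8.36996880e-05]), 'joint_torque': array([-3.00462983e-03, -9.27119136e+01,  1.97881982e+00, -3.69941354e+01,
        1.77743408e-02,  8.22435570e-03,  2.81974746e-05]), 'tcp_pos': array([0.2199783 , 0.58464672, 0.2307116 ]), 'tcp_rot': array([[-9.35967871e-01,  3.52085272e-01, -3.24202664e-04],
       [ 3.52085411e-01,  9.35967226e-01, -1.10202998e-03],
       [-8.45654561e-05, -1.14561168e-03, -9.99999340e-01]]), 'contact_force': array([-0.15017164, -0.42155609,  0.57083739]), 'wrist_torque': array([ 0.03028562, -0.02334764,  0.00941894]), 'opening': 1.0008564128343695}
scene {'vertical_fov': 48.19066388681154, 'cx': 283.3187813651043, 'cy': 211.62098891448954, 'distortion': array([0.03656872, 0.        , 0.        , 0.        , 0.        ]), 'R': array([[-0.55467139,  0.83206612,  0.00237093],
       [ 0.60696733,  0.40656196, -
[... 344 characters left out ...]
],
       [-0.98904056,  0.02408688, -0.14566605],
       [ 0.14590934,  0.0086623 , -0.98926004]]), 't': array([-6.89551035e-04,  5.32637522e-01,  1.35684688e+00])}
wrist {'vertical_fov': 68.09489258811293, 'cx': 277.6480313822675, 'cy': 211.75272718701632, 'distortion': array([-0.01685974,  0.        ,  0.        ,  0.        ,  0.        ]), 'hand_eye': array([[-8.55692507e-05, -9.59240779e-01, -2.82590021e-01,
         7.32346647e-02],
       [ 9.99999136e-01,  2.88570166e-04, -1.28234340e-03,
         4.78300304e-04],
       [ 1.31162313e-03, -2.82589886e-01,  9.59239926e-01,
        -1.41648870e-01],
       [ 0.00000000e+00,  0.00000000e+00,  0.00000000e+00,
         1.00000000e+00]])}
```

View pics/scene0.png

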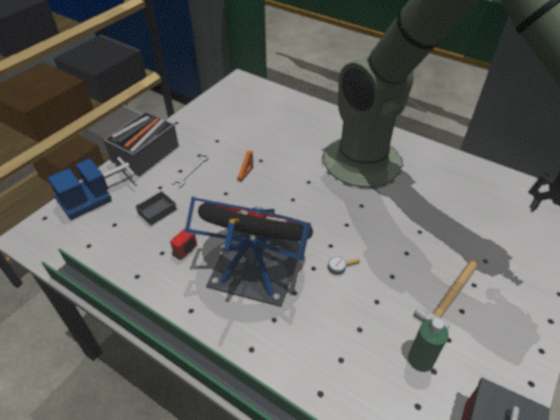

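View pics/top0.png

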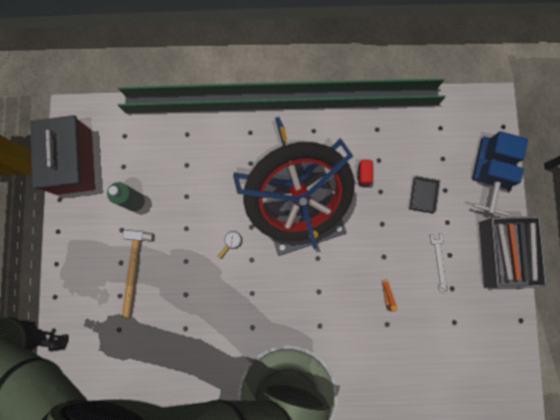

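View pics/wrist0.png

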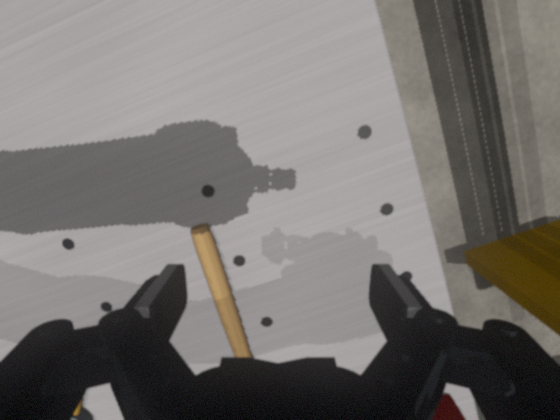

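Run:
```python
import cv2
i=cv2.imread("pics/top0.png")[105:265,215:385]
cv2.imwrite("pics/topz.png",cv2.resize(i,None,fx=3.6,fy=3.6,interpolation=cv2.INTER_CUBIC))
```

```text
(no output)
```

View pics/topz.png

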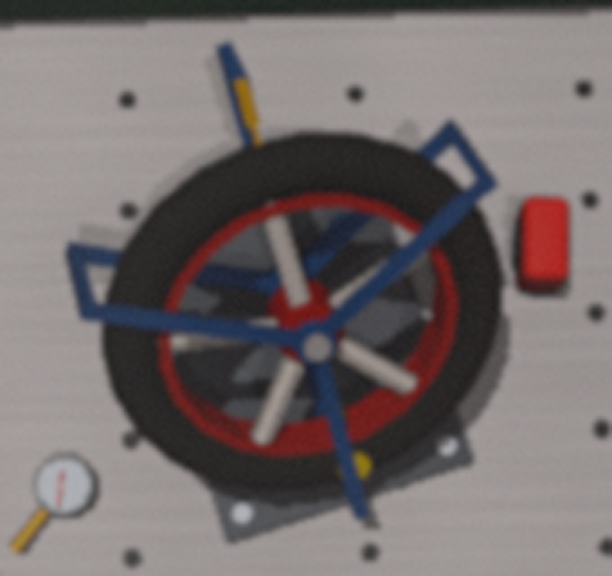

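```bash
cat > h.py <<'E'
import numpy as np, cv2
from cell import *
def K(m):
    f=210/np.tan(np.radians(m["vertical_fov"])/2)
    return np.array([[f,0,m["cx"]],[0,f,m["cy"]],[0,0,1]])
def RT(name,st=None):
    m=camera_model(name)
    if name!="wrist": return m["R"],m["t"]
    T=np.eye(4);T[:3,:3]=st["tcp_rot"];T[:3,3]=st["tcp_pos"]
    W=np.linalg.inv(T@m["hand_eye"]);return W[:3,:3],W[:3,3]
def ray(name,p,st=None):
    m=camera_model(name);R,t=RT(name,st)
    u=cv2.undistortPoints(np.array([[p]],float),K(m),m["distortion"]).ravel()
    d=R.T@np.array([u[0],u[1],1]);return -R.T@t,d/np.linalg.norm(d)
def onplane(name,p,P,n,st=None):
    c,d=ray(name,p,st);return c+d*(np.dot(P-c,n)/np.dot(d,n))
def proj(name,X,st=None):
    m=camera_model(name);R,t=RT(name,st)
    return cv2.projectPoints(np.atleast_2d(X).astype(float),cv2.Rodrigues(R)[0],t,K(m),m["distortion"])[0][:,0]
s2=np.sqrt(.5)
class Stand:
    def __init__(s,x,y,yaw):
        s.o=np.array([x,y,0]);c,q=np.cos(yaw),np.sin(yaw)
        s.R=np.array([[c,-q,0],[q,c,0],[0,0,1]])
        s.n=s.R@[-s2,0,s2];s.u=s.R@[s2,0,s2];s.l=s.R@[0,1,0];s.c=s.o+[0,0,.175]
    def pt(s,r,a,n): # a deg ccw from top (robot view)
        a=np.radians(a);return s.c+n*s.n+r*(np.cos(a)*s.u+np.sin(a)*s.l)
    def pol(s,X):
        d=X-s.c;U,L=d@s.u,d@s.l;return np.hypot(U,L),np.degrees(np.arctan2(L,U)),d@s.n
E
python3 - <<'E'
from h import *
ez=np.array([0,0,1.])
b=onplane("top",(303.1,201.4),np.array([0,0,.2026]),ez)
p=onplane("top",(286.4,144.7),np.array([0,0,.288]),ez)
d=(p-b)[:2];yaw=np.arctan2(d[1],d[0]);print(b,p,np.linalg.norm(d),(.16+.039)*s2,np.degrees(yaw))
c=b[:2]+.039*s2*np.array([np.cos(yaw),np.sin(yaw)]);print(c)
S=Stand(*c,yaw)
z=lambda x,y:(215+x/3.6,105+y/3.6)
for nm,q,n in [("dot",(361,465),.02),("s",(262,440),.014),("s",(410,385),.014),("s",(275,215),.014),("s",(175,343),.014)]:
    print(nm,S.pol(onplane("top",z(*q),S.c+n*S.n,S.n)))
i=cv2.imread("pics/top0.png");
for X in [S.pt(.18,60,.0275),S.pt(.18,-60,.0275),S.pt(.18,180,.0275),S.pt(.16,0,0),S.pt(0,0,.039)]+[S.pt(.155,a,0) for a in range(0,360,10)]+[S.pt(.105,a,.014) for a in range(0,360,10)]:
    x,y=proj("top",X)[0]; cv2.circle(i,(int(round(x)),int(round(y))),1,(255,0,255),-1)
cv2.imwrite("pics/topo.png",cv2.resize(i[105:265,215:385],None,fx=3.6,fy=3.6))
i=cv2.imread("pics/scene0.png");
for X in [S.pt(.18,60,.0275),S.pt(.18,-60,.0275),S.pt(.18,180,.0275),S.pt(.16,0,0),S.pt(0,0,.039)]+[S.pt(.155,a,0) for a in range(0,360,10)]:
    x,y=proj("scene",X)[0]; cv2.circle(i,(int(round(x)),int(round(y))),1,(255,0,255),-1)
cv2.imwrite("pics/sceneo.png",cv2.resize(i[180:310,170:350],None,fx=3.6,fy=3.6))
E
```

```text
[ 0.53992562 -0.05698937  0.2026    ] [ 0.67006918 -0.0169881   0.288     ] 0.1361522993314591 0.140714249456123 17.085474980436153
[ 0.56628574 -0.04888726]
dot (np.float64(0.1372546914599407), np.float64(-175.4239891987611), np.float64(0.020000000000000087))
s (np.float64(0.10380954611556431), np.float64(146.0867222032691), np.float64(0.01399999999999995))
s (np.float64(0.10313746485958485), np.float64(-141.3896778768337), np.float64(0.014000000000000035))
s (np.float64(0.1032673498927492), np.float64(1.1795500378836836), np.float64(0.014000000000000068))
s (np.float64(0.10131705037585542), np.float64(75.28836738544695), np.float64(0.014000000000000188))
```

View pics/topo.png

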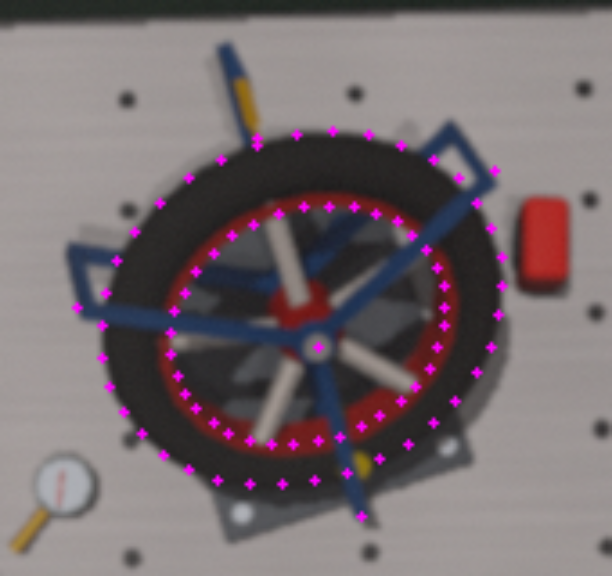

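View pics/sceneo.png

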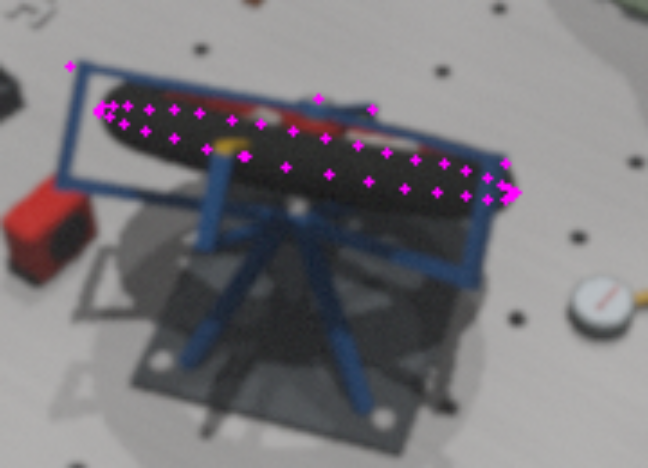

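Run:
```python
from h import *
from scipy.optimize import least_squares
z=lambda x,y:(215+x/3.6,105+y/3.6); w=lambda x,y:(170+x/3.6,180+y/3.6)
L=[("top",z(317,347),lambda S:S.pt(0,0,.039)),("top",z(257,143),lambda S:S.pt(.16,0,0)),
("top",z(230,542),lambda S:S.o+S.R@[-.13,.11,.01]),("top",z(472,460),lambda S:S.o+S.R@[-.13,-.11,.01]),
("scene",w(133,382),lambda S:S.o+S.R@[.13,-.11,.01]),("scene",w(403,455),lambda S:S.o+S.R@[.13,.11,.01]),
("scene",w(237,145),lambda S:S.pt(.16,0,0))]
f=lambda p:np.concatenate([proj(n,g(Stand(*p)))[0]-q for n,q,g in L])
r=least_squares(f,[.566,-.049,.29],loss="soft_l1");print(r.x,np.degrees(r.x[2]));print(r.fun.reshape(-1,2).round(1))
S=Stand(*r.x)
for nm,q,n in [("dot",(361,465),.022),("s",(262,440),.014),("s",(410,385),.014),("s",(275,215),.014),("s",(175,343),.014)]:
    print(nm,S.pol(onplane("top",z(*q),S.c+n*S.n,S.n)))
```

```text
[ 0.56485226 -0.0490718   0.3001958 ] 17.199952421083065
[[ 0.1  0.5]
 [-0.6 -1.1]
 [-0.7  0.6]
 [ 1.1  0.2]
 [-2.  -0.2]
 [-0.7 -0.8]
 [ 1.9  2.8]]
dot (np.float64(0.13371444863517487), np.float64(-175.42244432558388), np.float64(0.021999999999999874))
s (np.float64(0.1021555353752168), np.float64(145.50783934747676), np.float64(0.013999999999999842))
s (np.float64(0.10184542356375981), np.float64(-140.8263963573804), np.float64(0.013999999999999888))
s (np.float64(0.1048856926318213), np.float64(1.0061996529807031), np.float64(0.0139999999999997))
s (np.float64(0.1015639268510535), np.float64(74.19724322443852), np.float64(0.013999999999999896))
```

```bash
cat >> h.py <<'E'
S=Stand(.565,-.049,np.radians(17.2))
Rt=np.column_stack([-S.u,S.l,-S.n])
from scipy.spatial.transform import Rotation as Ro
def go(r,a,n):
    s=read_state();print("d mm",((S.pt(r,a,n)-s["tcp_pos"])*1e3).round(1),"rot",np.degrees(Ro.from_matrix(Rt@s["tcp_rot"].T).as_rotvec()).round(1),"q",s["q"].round(2),"pol",[round(float(v),4) for v in S.pol(s["tcp_pos"])],"F",s["contact_force"].round(1),"t",round(s["time_s"],2),s["opening"])
E
python3 - <<'E'
from h import *
print(S.n,S.u,S.l);print(S.pt(.078,-24,.1));go(.078,-24,.1)
E
```

```text
[-0.67548381 -0.20909717  0.70710678] [0.67548381 0.20909717 0.70710678] [-0.29570805  0.95527836  0.        ]
[ 0.55496574 -0.08531682  0.29609666]
d mm [ 335.  -670.1   65.2] rot [ -1.3 -45.8  35.8] q [-1.28  0.52 -0.04  1.6   0.02  1.02 -0.11] pol [0.7101, 94.9296, 0.14] F [ 0.4  0.1 -0.6] t 0.15 0.999682447101298
```

play_rows --rot '[[0, -2.3, 1.8], [0, -2.3, 1.8], [0, -2.3, 1.8], [0, -2.3, 1.8], [0, -2.3, 1.8]]' --delta_pos '[[10, -20, 28], [12, -24, 28], [12, -24, 28], [12, -24, 28], [12, -24, 28]]' --jaw '[1, 1, 1, 1, 1]' --squeeze 40

```text
time_s: 0.57
tcp_pos: [0.2785, 0.4676, 0.3724]
tcp_rot: [[-0.96, 0.194, 0.2], [0.201, 0.979, 0.015], [-0.193, 0.055, -0.98]]
contact_force: [0.1, -0.2, 1.0]
opening: 0.304
```

play_rows --rot '[[0, -2.3, 1.8], [0, -2.3, 1.8], [0, -2.3, 1.8], [0, -2.3, 1.8], [0, -2.3, 1.8]]' --delta_pos '[[18, -36, 0], [18, -36, 0], [18, -36, 0], [18, -36, 0], [18, -36, 0]]' --jaw '[1, 1, 1, 1, 1]'

```text
time_s: 0.98
tcp_pos: [0.3684, 0.2871, 0.3712]
tcp_rot: [[-0.922, 0.024, 0.386], [0.052, 0.997, 0.062], [-0.383, 0.077, -0.92]]
contact_force: [1.5, 0.6, 0.3]
opening: 0.0
```

play_rows --rot '[[0, -2.3, 1.8], [0, -2.3, 1.8], [0, -2.3, 1.8], [0, -2.3, 1.8], [0, -2.3, 1.8]]' --delta_pos '[[18, -36, 0], [18, -36, 0], [18, -36, 0], [18, -36, 0], [18, -36, 0]]' --jaw '[1, 1, 1, 1, 1]'

```text
time_s: 1.4
tcp_pos: [0.4583, 0.1069, 0.3714]
tcp_rot: [[-0.824, -0.147, 0.547], [-0.085, 0.987, 0.136], [-0.56, 0.065, -0.826]]
contact_force: [2.3, 0.6, 0.9]
opening: 0.0
```

```bash
python3 -c "
from h import *
go(.078,-24,.1)"
```

```text
d mm [  96.6 -192.3  -75.3] rot [ -1.2 -11.4   8.4] q [-0.97 -0.24  0.44  2.25  0.48  0.56  0.85] pol [0.2061, 61.1512, 0.1783] F [2.3 0.6 0.9] t 1.4 0.0003282388315233872
```

play_rows --rot '[[0, -2.3, 1.7], [0, -2.3, 1.7], [0, -2.3, 1.7], [0, -2.3, 1.7], [-1, -2, 1.6]]' --delta_pos '[[19, -38, 0], [19, -38, 0], [19, -38, 0], [19, -38, 0], [19, -38, -10]]' --jaw '[1, 1, 1, 1, 1]'

```text
time_s: 1.82
tcp_pos: [0.5306, -0.0338, 0.3666]
tcp_rot: [[-0.717, -0.268, 0.643], [-0.178, 0.963, 0.203], [-0.674, 0.031, -0.738]]
contact_force: [0.9, 0.2, 0.2]
opening: 0.001
```

```bash
python3 -c "
from h import *
go(.078,-24,.1)
s=read_state()
cv2.imwrite('pics/w1.png',camera('wrist'))
cv2.imwrite('pics/t1.png',cv2.resize(camera('top')[105:265,215:385],None,fx=3.6,fy=3.6,interpolation=cv2.INTER_CUBIC))"
```

```text
d mm [ 24.3 -51.5 -70.5] rot [-1.  -3.   1.6] q [-1.19 -0.3   1.12  2.24  0.18  0.32  1.69] pol [0.118, 12.0511, 0.1555] F [0.9 0.2 0.2] t 1.82 0.0008614785008006732
```

View pics/w1.png

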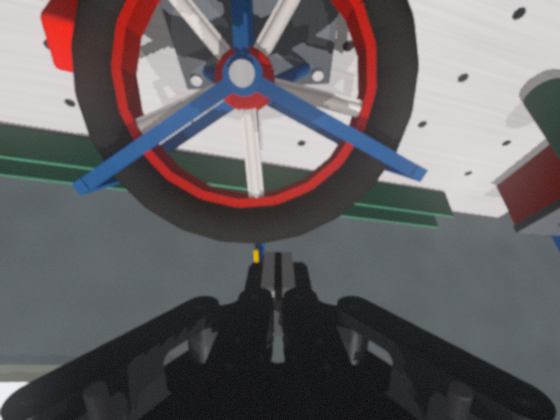

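View pics/t1.png

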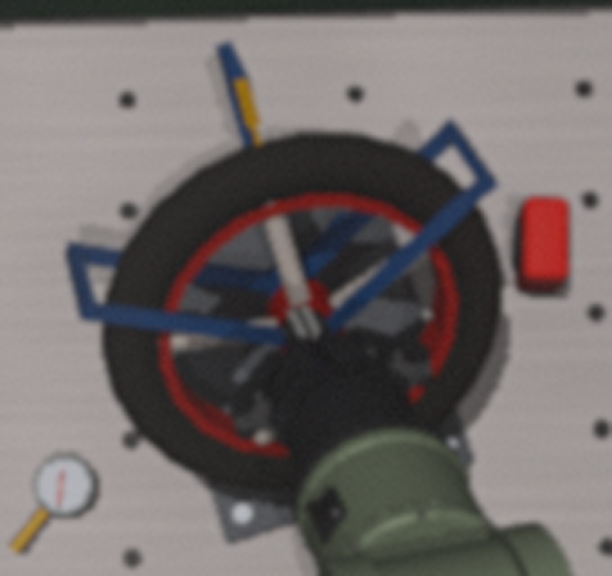

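play_rows --rot '[[0, 0, 0], [0, 0, 0], [0, 0, 0], [0, -1, 1], [-1, -2, 0.6]]' --delta_pos '[[4, -8, -12], [4, -10, -14], [4, -12, -16], [6, -12, -16], [6, -10, -12]]' --jaw '[1, 1, 1, 1, 1]'

```text
time_s: 2.33
tcp_pos: [0.5299, -0.0727, 0.3228]
tcp_rot: [[-0.68, -0.294, 0.671], [-0.216, 0.956, 0.201], [-0.701, -0.008, -0.713]]
contact_force: [-0.4, -0.6, -0.1]
opening: -0.004
```

```bash
python3 -c "
from h import *
go(.078,-24,.06)
s=read_state()
cv2.imwrite('pics/w2.png',camera('wrist'))"
```

```text
d mm [ 52.1  -4.3 -55. ] rot [ 0.6 -0.3  0.1] q [-1.34 -0.3   1.42  2.31 -0.16  0.16  2.2 ] pol [0.0768, -9.1668, 0.1332] F [-0.4 -0.6 -0.1] t 2.33 -0.0036276041735795075
```

View pics/w2.png

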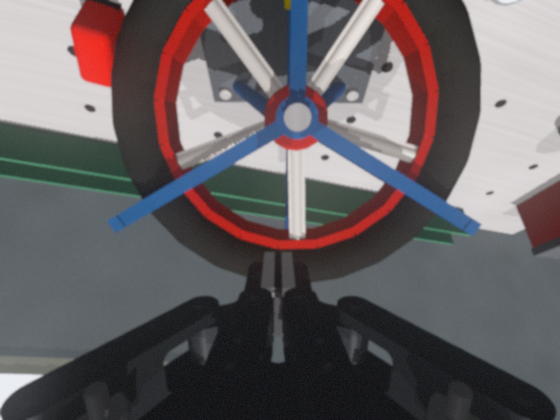

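```bash
cat > kin.py <<'E'
from h import *
from scipy.optimize import least_squares
D=[([-1.28119666,0.5220341,-0.03630796,1.6000131,0.02119217,1.02107888,-0.1127678],[0.2199783,0.58464672,0.2307116],[[-.93597,.35209,-.0003],[.35209,.93597,-.0011],[0,-.00115,-1]]),
([-0.97,-0.24,0.44,2.25,0.48,0.56,0.85],[0.4583,0.1069,0.3714],[[-0.824,-0.147,0.547],[-0.085,0.987,0.136],[-0.56,0.065,-0.826]]),
([-1.19,-0.3,1.12,2.24,0.18,0.32,1.69],[0.5306,-0.0338,0.3666],[[-0.717,-0.268,0.643],[-0.178,0.963,0.203],[-0.674,0.031,-0.738]])]
s=read_state();D.append((s["q"],s["tcp_pos"],s["tcp_rot"]))
def T(x=0,z=0,rz=None,ry=None):
    M=np.eye(4);M[0,3]=x;M[2,3]=z
    if rz is not None: M[:3,:3]=Ro.from_euler('z',rz).as_matrix()
    if ry is not None: M[:3,:3]=Ro.from_euler('y',ry).as_matrix()
    return M
def fk(p,q):
    b,h,L1,a1,L2,a2,d,a3,e=p
    return T(z=h,rz=b)@T(rz=q[0])@T(ry=q[1])@T(a1,L1,rz=None)@T(rz=q[2])@T(ry=q[3])@T(a2,L2)@T(rz=q[4])@T(ry=q[5])@T(a3,d)@T(rz=q[6]+e)
def res(p):
    o=[]
    for q,t,R in D:
        M=fk(p,q);o+=list((M[:3,3]-t)*3);o+=list((M[:3,:3]-np.array(R)).ravel())
    return np.array(o)
best=None
for b in (2.49,-.65):
  for e in (0,np.pi/2,np.pi,-np.pi/2):
    r=least_squares(res,[b,.35,.4,0,.4,0,.3,0,e])
    if best is None or r.cost<best.cost: best=r
P=best.x
if __name__=="__main__": print(best.cost,P.round(3),abs(best.fun).max())
E
python3 kin.py
```

```text
1.8085275738332025 [-0.095 -0.241 -0.572  0.21  -1.169 -1.684  0.958  0.307 -1.722] 0.8059512324326921
```

```bash
python3 - <<'E'
import re
t=open('kin.py').read()
i=t.index("best=None")
t=t[:i]+'''
import itertools
best=None
D0=D
SG=None
if __name__=="__main__":
  out=[]
  for sg in itertools.product([1,-1],repeat=7):
    D=[(np.array(q)*sg,a,R) for q,a,R in D0]
    b=None
    for b0 in (0,1.57,3.14,-1.57):
     for e in (0,1.57,3.14,-1.57):
      def ro(p):
        o=[]
        for q,a,R in D: o+=list((fk([p[0],0,0,0,0,0,0,0,p[1]],q)[:3,:3]-np.array(R)).ravel())
        return np.array(o)
      r=least_squares(ro,[b0,e],max_nfev=30)
      if b is None or r.cost<b.cost:b=r
    out.append((b.cost,sg,b.x))
  out.sort(key=lambda v:v[0])
  for o in out[:6]: print(o)
  for o in out[:2]:
    D=[(np.array(q)*o[1],a,R) for q,a,R in D0]
    r=least_squares(res,[o[2][0],.35,.4,0,.4,0,.3,0,o[2][1]]);print(r.cost,r.x.round(3),abs(r.fun).max())
'''
open('kin.py','w').write(t)
E
python3 kin.py
```

```text
(np.float64(0.0001448486900433328), (-1, -1, -1, -1, -1, -1, -1), array([ 3.13932736, -1.57390288]))
(np.float64(0.00014484869004333562), (-1, 1, -1, 1, -1, 1, -1), array([-0.00226529,  1.56768977]))
(np.float64(0.3117787287690014), (1, -1, -1, -1, -1, -1, -1), array([5.53114065, 4.7085634 ]))
(np.float64(0.3117787287690015), (1, 1, -1, 1, -1, 1, -1), array([2.38954799, 1.56697074]))
(np.float64(0.7133119738158737), (1, -1, -1, -1, 1, -1, -1), array([-0.97292976, -1.96820067]))
(np.float64(0.713311973817726), (1, 1, -1, 1, 1, 1, -1), array([ 2.16866298, -5.10979323]))
0.007144143606743582 [ 3.083e+00  2.840e-01  5.560e-01  2.000e-03  4.120e-01  5.500e-02
  3.680e-01 -3.000e-02 -1.620e+00] 0.05930175536971405
0.0071441436067435195 [-0.059  0.284  0.556 -0.002  0.412 -0.055  0.368  0.03   1.522] 0.05930175543615815
```

```bash
python3 - <<'E'
t=open('kin.py').read()
i=t.index("import itertools")
t=t[:i]+'''
import json,os
if os.path.exists("extra.json"): D+=[(np.array(a),np.array(b),np.array(c)) for a,b,c in json.load(open("extra.json"))]
SG=np.array([-1,1,-1,1,-1,1,-1]);e=1.5677
z=lambda a:Ro.from_euler('z',a).as_matrix()
y=lambda a:Ro.from_euler('y',a).as_matrix()
def Rs(q):
    q=np.array(q)*SG
    A=z(q[0]-.0023);B=A@y(q[1]);C=B@z(q[2])@y(q[3]);E=C@z(q[4])@y(q[5])
    return A,B,C,E,E@z(q[6]+e)
def fit(lam=.01):
    M=[];v=[]
    for q,t,R in D:
        A,B,C,E,F=Rs(q)
        # unknowns: h, a1x..: [h, B xyz, C xyz, E xyz]
        M.append(np.hstack([np.array([[0],[0],[1.]]),B,C,E]));v.append(np.array(t))
    M=np.vstack(M);v=np.concatenate(v)
    x0=np.array([.3,0,0,.45,0,0,.4,0,0,.35])
    dx=np.linalg.solve(M.T@M+lam**2*np.diag([1]*10),M.T@(v-M@x0));x=x0+dx
    return x,(v-M@x).reshape(-1,3)
X,rr=fit()
def fkp(q):
    A,B,C,E,F=Rs(q);return X[0]*np.array([0,0,1])+B@X[1:4]+C@X[4:7]+E@X[7:],F
lo=np.array([-2.91,-.3,-1.5,.17,-1.26,.16,-2.52]);hi=np.array([2.91,2.13,1.42,2.43,4.41,1.93,2.52])
def ik(p,R,q0,m=.02):
    def f(q):
        pp,F=fkp(q);return np.concatenate([(pp-p)*10,Ro.from_matrix(F@R.T).as_rotvec()*2,.002*(q-q0)])
    r=least_squares(f,np.clip(q0,lo+m+.01,hi-m-.01),bounds=(lo+m,hi-m))
    pp,F=fkp(r.x);return r.x,np.linalg.norm(pp-p)*1e3,np.degrees(np.linalg.norm(Ro.from_matrix(F@R.T).as_rotvec()))
if __name__=="__main__":print(X.round(3));print((rr*1e3).round(1))
'''
open('kin.py','w').write(t)
E
python3 kin.py
cat > ikt.py <<'E'
from kin import *
q0=read_state()["q"]
rng=np.random.default_rng(0)
for tilt in (0,10,20,30):
  # tool leaned less: rotate about l
  R=Ro.from_rotvec(np.radians(tilt)*S.l).as_matrix()@Rt
  print("tilt",tilt,R[:,2].round(2))
  for (r,a,n) in [(.078,-24,.06),(.078,-24,.0),(.078,38,.0),(.078,115,.0),(.078,160,.0),(.078,115,.06)]:
    b=min((ik(S.pt(r,a,n),R,q) for q in [q0]+[rng.uniform(lo,hi) for _ in range(12)]),key=lambda v:v[1]+v[2]*2)
    print(r,a,n,b[0].round(2),round(b[1],1),round(b[2],1))
E
python3 ikt.py
```

```text
[ 0.332 -0.004 -0.023  0.535  0.016 -0.041  0.43  -0.001  0.006  0.328]
[[-0.   0.   0. ]
 [ 0.1 -0.1 -0.4]
 [-0.1  0.1  0.8]
 [ 0.  -0.  -0.5]]
tilt 0 [ 0.68  0.21 -0.71]
0.078 -24 0.06 [ 1.33  0.7  -1.48  2.17  1.43  0.37  0.78] 0.0 0.0
0.078 -24 0.0 [ 1.2   0.9  -1.48  2.13  1.69  0.55  0.62] 0.0 0.0
0.078 38 0.0 [ 1.06  0.81 -1.46  2.24  1.88  0.6   0.24] 0.0 0.0
0.078 115 0.0 [ 1.07  0.98 -1.48  2.41  2.09  0.77  0.1 ] 3.7 1.6
0.078 160 0.0 [ 1.23  1.12 -1.48  2.41  2.1   0.75  0.3 ] 4.8 2.1
0.078 115 0.06 [ 1.21  0.7  -1.48  2.41  1.87  0.45  0.19] 10.2 4.7
tilt 10 [ 0.55  0.17 -0.82]
0.078 -24 0.06 [ 1.26  0.68 -1.48  2.06  1.04  0.57  1.11] 0.0 0.0
0.078 -24 0.0 [ 1.13  0.86 -1.48  2.02  1.32  0.69  0.9 ] 0.0 0.0
0.078 38 0.0 [ 1.02  0.8  -1.48  2.12  1.45  0.69  0.61] 0.0 0.0
0.078 115 0.0 [ 0.64  0.49 -0.85  2.34  2.2   0.26 -0.31] 0.0 0.0
0.078 160 0.0 [ 0.91  0.65 -1.03  2.36  2.17  0.35 -0.08] 0.0 0.0
0.078 115 0.06 [ 0.9   0.38 -1.07  2.38  1.82  0.18  0.07] 0.0 0.0
tilt 20 [ 0.4   0.12 -0.91]
0.078 -24 0.06 [ 1.17  0.7  -1.48  1.94  0.91  0.82  1.2 ] 0.0 0.0
0.078 -24 0.0 [ 1.    0.73 -1.31  1.9   0.97  0.75  1.15] 0.0 0.0
0.078 38 0.0 [ 0.95  0.81 -1.48  1.99  1.18  0.87  0.83] 0.0 0.0
0.078 115 0.0 [ 0.97  0.88 -1.48  2.21  1.42  0.84  0.57] 0.0 0.0
0.078 160 0.0 [ 1.09  0.97 -1.48  2.24  1.5   0.85  0.64] 0.0 0.0
0.078 115 0.06 [ 1.1   0.64 -1.48  2.26  1.18  0.65  0.73] 0.0 0.0
tilt 30 [ 0.25  0.08 -0.97]
0.078 -24 0.06 [-0.17  0.33  0.32  1.88 -0.31  0.73  2.2 ] 0.0 0.0
0.078 -24 0.0 [-0.35  0.48  0.55  1.85 -0.56  0.71  2.38] 0.0 0.0
0.078 38 0.0 [ 0.83  0.75 -1.35  1.86  0.94  0.98  1.01] 0.0 0.0
0.078 115 0.0 [ 0.81  0.71 -1.24  2.08  1.04  0.77  0.86] 0.0 0.0
0.078 160 0.0 [ 0.93  0.78 -1.26  2.12  1.14  0.77  0.88] 0.0 0.0
0.078 115 0.06 [ 0.57  0.33 -0.76  2.15  0.39  0.51  1.42] 0.0 0.0
```

```bash
cat > ikt2.py <<'E'
from kin import *
q0=read_state()["q"]
rng=np.random.default_rng(0)
W=[(.07,-26,.06),(.07,-26,-.004),(.07,0,-.004),(.07,38,-.004),(.07,38,.06),(.078,115,.06),(.078,115,0),(.078,160,0)]
for tilt in (10,15,20,25):
 for roll in (0,):
  R=Ro.from_rotvec(np.radians(tilt)*S.l).as_matrix()@Rt@Ro.from_euler('z',roll,degrees=True).as_matrix()
  q=q0;print("tilt",tilt,roll)
  for w in W:
    b=ik(S.pt(*w),R,q);q=b[0];print(w,q.round(2),round(b[1],1),round(b[2],1))
E
python3 ikt2.py
```

```text
tilt 10 0
(0.07, -26, 0.06) [-1.49 -0.28  1.4   2.29  0.83  0.31  1.1 ] 62.5 8.3
(0.07, -26, -0.004) [-1.57 -0.28  1.4   2.32  1.15  0.33  0.73] 119.0 10.7
(0.07, 0, -0.004) [-1.62 -0.28  1.4   2.32  1.16  0.34  0.67] 110.4 9.5
(0.07, 38, -0.004) [-1.69 -0.28  1.4   2.36  1.24  0.35  0.54] 101.4 7.5
(0.07, 38, 0.06) [-1.62 -0.28  1.4   2.34  0.96  0.31  0.86] 42.8 5.0
(0.078, 115, 0.06) [-1.64 -0.28  1.4   2.41  0.86  0.35  0.93] 53.2 5.7
(0.078, 115, 0) [-1.71 -0.28  1.4   2.41  1.03  0.38  0.71] 107.6 6.1
(0.078, 160, 0) [-1.6  -0.28  1.4   2.41  0.88  0.39  0.94] 127.5 9.0
tilt 15 0
(0.07, -26, 0.06) [-1.5  -0.28  1.4   2.26  0.74  0.38  1.19] 64.3 9.2
(0.07, -26, -0.004) [-1.58 -0.28  1.4   2.3   1.03  0.37  0.86] 120.2 11.9
(0.07, 0, -0.004) [-1.63 -0.28  1.4   2.3   1.03  0.38  0.81] 111.7 10.9
(0.07, 38, -0.004) [-1.7  -0.28  1.4   2.34  1.09  0.38  0.69] 102.7 9.1
(0.07, 38, 0.06) [-1.63 -0.28  1.4   2.3   0.81  0.38  1.01] 45.2 6.0
(0.078, 115, 0.06) [-1.65 -0.28  1.4   2.41  0.85  0.38  0.93] 51.9 3.7
(0.078, 115, 0) [-1.72 -0.28  1.4   2.41  1.    0.4   0.73] 107.2 5.1
(0.
[... 521 characters left out ...]
115, 0) [-1.72 -0.28  1.4   2.41  0.97  0.42  0.76] 107.3 6.5
(0.078, 160, 0) [-1.62 -0.28  1.4   2.41  0.86  0.44  0.96] 126.5 6.6
tilt 25 0
(0.07, -26, 0.06) [-0.42  0.34  0.65  1.98 -0.62  0.66  2.5 ] 0.0 0.0
(0.07, -26, -0.004) [-0.3   0.45  0.48  1.93 -0.66  0.58  2.5 ] 0.0 0.0
(0.07, 0, -0.004) [-0.38  0.43  0.51  1.95 -0.63  0.57  2.43] 0.0 0.0
(0.07, 38, -0.004) [-0.46  0.41  0.51  2.02 -0.63  0.5   2.36] 0.0 0.0
(0.07, 38, 0.06) [-0.54  0.27  0.6   2.07 -0.49  0.57  2.26] 0.0 0.0
(0.078, 115, 0.06) [-0.47  0.26  0.46  2.28 -0.63  0.35  2.39] 0.0 0.0
(0.078, 115, 0) [-0.33  0.39  0.29  2.22 -0.76  0.27  2.49] 0.0 0.0
(0.078, 160, 0) [ 0.04  0.43 -0.02  2.24 -0.63  0.18  2.5 ] 0.4 0.3
```

```bash
cat > ikt3.py <<'E'
from kin import *
W=[(.07,-26,.06),(.07,-26,-.004),(.07,0,-.004),(.07,38,-.004),(.07,38,.06),(.078,115,.06),(.078,115,0),(.078,160,0)]
for tilt in (0,10,20):
 for roll in (-120,-90,-60,-30,60,90,120):
  R=Ro.from_rotvec(np.radians(tilt)*S.l).as_matrix()@Rt@Ro.from_euler('z',roll,degrees=True).as_matrix()
  best=None
  for q3 in (-.5,0,.5):
   for q70 in (-1.5,0,1.5):
    q=np.array([0.05,.3,q3,2.1,0,.45,q70]);o=[]
    for w in W:
      b=ik(S.pt(*w),R,q);q=b[0];o.append(b)
    c=sum(v[1]+2*v[2] for v in o)
    if best is None or c<best[0]-.5: best=(c,o)
  mar=min(np.minimum(v[0]-lo,hi-v[0]).min() for v in best[1])
  print("tilt",tilt,roll,round(best[0],1),round(mar,2),"reserr",[round(v[1],0) for v in best[1]],best[1][0][0].round(2),best[1][3][0].round(2))
E
python3 ikt3.py
```

```text
tilt 0 -120 41.3 0.02 reserr [np.float64(2.0), np.float64(0.0), np.float64(0.0), np.float64(0.0), np.float64(0.0), np.float64(10.0), np.float64(4.0), np.float64(5.0)] [ 1.24  0.55 -1.28  2.21  1.74  0.18  2.5 ] [ 1.03  0.75 -1.36  2.24  1.96  0.51  2.24]
tilt 0 -90 35.4 0.02 reserr [np.float64(0.0), np.float64(0.0), np.float64(0.0), np.float64(0.0), np.float64(0.0), np.float64(10.0), np.float64(4.0), np.float64(5.0)] [ 1.26  0.56 -1.3   2.19  1.39  0.18  2.34] [ 1.06  0.82 -1.43  2.24  1.91  0.58  1.79]
tilt 0 -60 35.4 0.02 reserr [np.float64(0.0), np.float64(0.0), np.float64(0.0), np.float64(0.0), np.float64(0.0), np.float64(10.0), np.float64(4.0), np.float64(5.0)] [ 1.26  0.56 -1.3   2.19  1.39  0.18  1.82] [ 1.06  0.82 -1.43  2.24  1.91  0.58  1.27]
tilt 0 -30 35.4 0.02 reserr [np.float64(0.0), np.float64(0.0), np.float64(0.0), np.float64(0.0), np.float64(0.0), np.float64(10.0), np.float64(4.0), np.float64(5.0)] [ 1.26  0.56 -1.3   2.19  1.39  0.18  1.29] [ 1.06  0.82 -1.43  2.24  1.91  0.58  0.74]
tilt 0 60 35.4 0.02 reserr [np.float64(0.0), np.float64(0.0), np.float64(0.0), np.f
[... 3519 characters left out ...]
0.0), np.float64(0.0), np.float64(0.0), np.float64(0.0), np.float64(0.0), np.float64(0.0), np.float64(0.0)] [ 0.99  0.45 -1.09  1.96  0.49  0.57  0.49] [ 0.65  0.47 -0.88  2.01  0.67  0.45  0.17]
tilt 20 90 0.0 0.02 reserr [np.float64(0.0), np.float64(0.0), np.float64(0.0), np.float64(0.0), np.float64(0.0), np.float64(0.0), np.float64(0.0), np.float64(0.0)] [ 0.88  0.39 -0.92  1.97  0.32  0.53  0.12] [ 0.52  0.43 -0.71  2.02  0.49  0.4  -0.2 ]
tilt 20 120 0.0 0.02 reserr [np.float64(0.0), np.float64(0.0), np.float64(0.0), np.float64(0.0), np.float64(0.0), np.float64(0.0), np.float64(0.0), np.float64(0.0)] [ 0.75  0.34 -0.75  1.98  0.16  0.5  -0.27] [ 0.4   0.39 -0.56  2.03  0.31  0.36 -0.57]
```

```bash
cat >> h.py <<'E'
def RT2(tilt,roll): return Ro.from_rotvec(np.radians(tilt)*S.l).as_matrix()@Rt@Ro.from_euler('z',roll,degrees=True).as_matrix()
def go2(r,a,n,tilt=20,roll=90):
    s=read_state();print("d mm",((S.pt(r,a,n)-s["tcp_pos"])*1e3).round(1),"rot",np.degrees(Ro.from_matrix(RT2(tilt,roll)@s["tcp_rot"].T).as_rotvec()).round(1),"q",s["q"].round(2),"pol",[round(float(v),4) for v in S.pol(s["tcp_pos"])],"F",s["contact_force"].round(1),"t",round(s["time_s"],2))
E
python3 -c "
from h import *
go2(.078,-20,.13,30,90)"
```

```text
d mm [  6.7 -12.   -2.4] rot [ 36.7  35.  -79.1] q [-1.34 -0.3   1.42  2.32 -0.16  0.16  2.22] pol [0.0742, -10.2813, 0.1337] F [-2.6 -0.9 -3.6] t 2.38
```

play_rows --rot '[[-1.8, 5.7, 0], [-1.8, 5.7, 0], [-1.8, 5.7, 0], [-1.8, 5.7, 0], [-1.8, 5.7, 0]]' --delta_pos '[[3, 2, 4], [3, 2, 4], [3, 2, 4], [3, 2, 4], [3, 2, 4]]' --jaw '[1, 1, 1, 1, 1]'

```text
time_s: 2.8
tcp_pos: [0.5136, -0.0543, 0.3586]
tcp_rot: [[-0.899, -0.294, 0.324], [-0.281, 0.956, 0.089], [-0.335, -0.011, -0.942]]
contact_force: [-0.3, 0.4, -1.1]
opening: -0.005
```

```bash
python3 -c "
from h import *
go2(.078,-20,.13,30,90)"
```

```text
d mm [ 21.  -32.1 -39.8] rot [ 25.1  11.  -85.9] q [-1.58 -0.3   1.42  1.99  0.33  0.87  1.58] pol [0.0945, 6.1693, 0.1656] F [-0.3  0.4 -1.1] t 2.8
```

```bash
cat > sim.py <<'E'
from kin import *
def step(q,p,R,it=30,post=None,w=0):
    # least squares within bounds with closeness to previous q
    q0=q.copy()
    def f(x):
        pp,F=fkp(x);return np.concatenate([(pp-p)*1,Ro.from_matrix(F@R.T).as_rotvec()*.3,1e-3*(x-q0)])
    r=least_squares(f,np.clip(q0,lo+1e-4,hi-1e-4),bounds=(lo-1e-6,hi+1e-6));return r.x
def run(q,rows,v=False):
    p,R=fkp(q)
    for rv,d in rows:
        p=p+np.array(d)/1e3;R=Ro.from_rotvec(np.radians(rv)).as_matrix()@R
        q=step(q,p,R);
        pp,F=fkp(q);e=np.linalg.norm(pp-p)*1e3
        p,R=pp,F   # not made up
        if v:print(q.round(2),round(e,1))
    return q
if __name__=="__main__":
    q=np.array(D[0][0])
    A=[((0,-2.3,1.8),(10,-20,28))]+[((0,-2.3,1.8),(12,-24,28))]*4+[((0,-2.3,1.8),(18,-36,0))]*10
    q=run(q,A);print(q.round(2),"obs",D[1][0])
    q=run(q,[((0,-2.3,1.7),(19,-38,0))]*4+[((-1,-2,1.6),(19,-38,-10))]);print(q.round(2),"obs",D[2][0])
E
python3 sim.py
```

```text
[-1.   -0.24  0.46  2.24  0.49  0.58  0.84] obs [-0.97, -0.24, 0.44, 2.25, 0.48, 0.56, 0.85]
[-1.3  -0.3   1.38  2.21 -0.16  0.28  2.19] obs [-1.19, -0.3, 1.12, 2.24, 0.18, 0.32, 1.69]
```

```bash
python3 - <<'E'
import json
from h import *
s=read_state()
json.dump([(list(s["q"]),list(s["tcp_pos"]),s["tcp_rot"].tolist())],open("extra.json","w"))
E
cat > plan.py <<'E'
from sim import *
def goto(q,p,R,rows):
    p=np.array(p)
    for k in range(rows):
        p0,R0=fkp(q);rv=Ro.from_matrix(R@R0.T).as_rotvec()/(rows-k)
        q=step(q,p0+(p-p0)/(rows-k),Ro.from_rotvec(rv).as_matrix()@R0)
    p0,R0=fkp(q);return q,np.linalg.norm(p0-p)*1e3,np.degrees(np.linalg.norm(Ro.from_matrix(R@R0.T).as_rotvec()))
def show(n,v): print(n,v[0].round(2),round(v[1],1),round(v[2],1))
W=[(.07,-26,.06),(.07,-26,-.004),(.07,38,-.004),(.07,38,.06),(.078,115,.06),(.078,115,0),(.078,160,0)]
if __name__=="__main__":
  print(X.round(3),(rr*1e3).round(1)[-1])
  q0=read_state()["q"]
  Rd=lambda a:np.array([[np.cos(a),np.sin(a),0],[np.sin(a),-np.cos(a),0],[0,0,-1.]])
  for name,way in {
   "direct":[],
   "out":[((.8,-.05,.4),RT2(40,90),12)],
   "outlow":[((.75,-.05,.35),RT2(45,90),12)],
   "right":[((.5,-.45,.4),RT2(45,60),16)],
   "left":[((.35,.45,.35),RT2(45,60),16)],
   "leftout":[((.35,.6,.35),RT2(45,60),18)],
  }.items():
   for tilt,roll in ((20,90),(25,90),(25,120)):
    q=q0
    for w in way: v=goto(q,*w);q=v[0]
    if way: show(name,v)
    v=goto(q,S.pt(*W[0])+.06*S.n,RT2(tilt,roll),16);q=v[0];o=[v]
    for w in W: v=goto(q,S.pt(*w),RT2(tilt,roll),6);q=v[0];o.append(v)
    print(name,tilt,roll,[round(v[1]) for v in o],o[0][0].round(2),o[3][0].round(2))
E
python3 plan.py
```

```text
[ 0.314 -0.001 -0.024  0.534 -0.002 -0.039  0.421  0.003  0.006  0.326] [ 0.2 -0.6  0.8]
direct 20 90 [28, 72, 124, 105, 51, 47, 102, 121] [-1.46 -0.3   1.42  2.14  0.35  0.59  0.06] [-1.71 -0.3   1.42  2.29  0.82  0.46 -0.61]
direct 25 90 [36, 78, 129, 111, 58, 53, 105, 122] [-1.5  -0.3   1.42  2.11  0.38  0.69  0.02] [-1.73 -0.3   1.42  2.26  0.74  0.53 -0.52]
direct 25 120 [36, 78, 129, 111, 58, 53, 105, 122] [-1.5  -0.3   1.42  2.11  0.38  0.69 -0.51] [-1.73 -0.3   1.42  2.26  0.74  0.53 -1.05]
out [-1.74 -0.3   1.42  1.81  0.58  0.89 -0.21] 194.8 27.1
out 20 90 [28, 72, 124, 105, 51, 47, 102, 121] [-1.46 -0.3   1.42  2.14  0.35  0.59  0.06] [-1.71 -0.3   1.42  2.29  0.82  0.46 -0.61]
out [-1.74 -0.3   1.42  1.81  0.58  0.89 -0.21] 194.8 27.1
out 25 90 [36, 78, 129, 111, 58, 53, 105, 122] [-1.5  -0.3   1.42  2.11  0.38  0.69  0.02] [-1.73 -0.3   1.42  2.26  0.74  0.53 -0.52]
out [-1.74 -0.3   1.42  1.81  0.58  0.89 -0.21] 194.8 27.1
out 25 120 [36, 78, 129, 111, 58, 53, 105, 122] [-1.5  -0.3   1.42  2.11  0.38  0.69 -0.51] [-1.73 -0.3   1.42  2.26  0.74  0.53 -1.05]
outlow [-1.73
[... 1588 characters left out ...]
0.23] 0.0 0.0
left 25 120 [0, 0, 0, 0, 0, 0, 0, 0] [-0.75  0.31  1.13  2.03 -0.7   0.8   0.55] [-0.72  0.51  0.91  2.05 -0.96  0.64  0.59]
leftout [-1.62  0.74  1.01  1.28 -0.61  1.44  0.16] 0.0 0.0
leftout 20 90 [0, 0, 0, 0, 0, 0, 0, 5] [-0.72  0.24  1.08  2.09 -0.76  0.7   1.14] [-0.67  0.45  0.82  2.12 -1.1   0.52  1.26]
leftout [-1.62  0.74  1.01  1.28 -0.61  1.44  0.16] 0.0 0.0
leftout 25 90 [0, 0, 0, 0, 0, 0, 0, 0] [-0.73  0.29  1.1   2.03 -0.67  0.79  1.05] [-0.7   0.49  0.88  2.05 -0.94  0.62  1.1 ]
leftout [-1.62  0.74  1.01  1.28 -0.61  1.44  0.16] 0.0 0.0
leftout 25 120 [0, 0, 0, 0, 0, 0, 0, 0] [-0.78  0.34  1.19  2.03 -0.74  0.83  0.59] [-0.75  0.53  0.95  2.05 -1.01  0.66  0.63]
```

```bash
python3 -c "
from h import *
s=read_state()
print((np.array([.35,.45,.37])-s['tcp_pos'])*1e3, np.degrees(Ro.from_matrix(RT2(45,60)@s['tcp_rot'].T).as_rotvec()))"
```

```text
[-163.59156389  504.28084251   11.43960613] [  5.21416961  19.85429978 -59.41944965]
```

play_rows --rot '[[0.4, 1.4, -4], [0.4, 1.4, -4], [0.4, 1.4, -4], [0.4, 1.4, -4], [0.4, 1.4, -4]]' --delta_pos '[[-11, 34, 1], [-11, 34, 1], [-11, 34, 1], [-11, 34, 1], [-11, 34, 1]]' --jaw '[1, 1, 1, 1, 1]'

```text
time_s: 3.22
tcp_pos: [0.4577, 0.1178, 0.3619]
tcp_rot: [[-0.972, 0.054, 0.229], [0.062, 0.998, 0.026], [-0.227, 0.039, -0.973]]
contact_force: [0.5, -0.8, 1.0]
opening: 0.002
```

play_rows --rot '[[0.4, 1.4, -4], [0.4, 1.4, -4], [0.4, 1.4, -4], [0.4, 1.4, -4], [0.4, 1.4, -4]]' --delta_pos '[[-11, 34, 1], [-11, 34, 1], [-11, 34, 1], [-11, 34, 1], [-11, 34, 1]]' --jaw '[1, 1, 1, 1, 1]'

```text
time_s: 3.63
tcp_pos: [0.4026, 0.2881, 0.367]
tcp_rot: [[-0.911, 0.397, 0.113], [0.4, 0.917, 0.001], [-0.103, 0.046, -0.994]]
contact_force: [-0.8, 0.3, 1.0]
opening: -0.005
```

play_rows --rot '[[0.4, 1.4, -4], [0.4, 1.4, -4], [0.4, 1.4, -4], [0.4, 1.4, -4], [0.4, 1.4, -4]]' --delta_pos '[[-11, 34, 1], [-11, 34, 1], [-11, 34, 1], [-11, 34, 1], [-11, 34, 1]]' --jaw '[1, 1, 1, 1, 1]'

```text
time_s: 4.05
tcp_pos: [0.3474, 0.458, 0.3716]
tcp_rot: [[-0.724, 0.69, -0.006], [0.69, 0.724, 0.017], [0.016, 0.008, -1.0]]
contact_force: [-0.0, -0.1, 1.3]
opening: 0.005
```

Run:
```python
from plan import *
import json
s=read_state();d=json.load(open("extra.json"));d.append((list(s["q"]),list(s["tcp_pos"]),s["tcp_rot"].tolist()));json.dump(d,open("extra.json","w"))
p,F=fkp(s["q"]);print("model err",(p-s["tcp_pos"])*1e3)
for tilt,roll in ((20,90),(25,90),(25,110),(30,90)):
    q=s["q"]
    v=goto(q,S.pt(*W[0])+.06*S.n,RT2(tilt,roll),16);q=v[0];o=[v]
    for w in W: v=goto(q,S.pt(*w),RT2(tilt,roll),6);q=v[0];o.append(v)
    print(tilt,roll,[round(v[1]) for v in o],o[0][0].round(2),o[3][0].round(2))
go2(.07,-26,.12,25,90)
```

```text
model err [0.45399136 1.12575195 0.42578361]
20 90 [0, 0, 0, 0, 0, 0, 0, 4] [-0.68  0.23  1.03  2.08 -0.73  0.69  1.11] [-0.64  0.44  0.78  2.1  -1.06  0.51  1.22]
25 90 [0, 0, 0, 0, 0, 0, 0, 0] [-0.68  0.27  1.02  2.02 -0.62  0.78  1.  ] [-0.67  0.48  0.82  2.03 -0.89  0.6   1.04]
25 110 [0, 0, 0, 0, 0, 0, 0, 0] [-0.71  0.29  1.06  2.02 -0.65  0.79  0.67] [-0.69  0.49  0.85  2.03 -0.91  0.61  0.72]
30 90 [0, 0, 0, 0, 0, 0, 0, 0] [-0.67  0.32  1.02  1.95 -0.56  0.87  0.92] [-0.68  0.52  0.85  1.96 -0.77  0.7   0.92]
d mm [ 188.1 -548.3  -67.2] rot [  9.6 -17.3 -29. ] q [-1.63  0.44  0.91  1.58 -0.37  1.29  0.14] pol [0.5574, 79.8682, 0.1799] F [-0.  -0.1  1.3] t 4.05
```

play_rows --rot '[[0.6, -1.1, -1.8], [0.6, -1.1, -1.8], [0.6, -1.1, -1.8], [0.6, -1.1, -1.8], [0.6, -1.1, -1.8]]' --delta_pos '[[12, -34, 0], [12, -34, 0], [12, -34, 0], [12, -34, 0], [12, -34, 0]]' --jaw '[1, 1, 1, 1, 1]'

```text
time_s: 4.47
tcp_pos: [0.4088, 0.2846, 0.3717]
tcp_rot: [[-0.608, 0.787, 0.099], [0.794, 0.605, 0.062], [-0.011, 0.116, -0.993]]
contact_force: [1.6, 0.2, 1.3]
opening: 0.005
```

play_rows --rot '[[0.6, -1.1, -1.8], [0.6, -1.1, -1.8], [0.6, -1.1, -1.8], [0.6, -1.1, -1.8], [0.6, -1.1, -1.8]]' --delta_pos '[[12, -34, 0], [12, -34, 0], [12, -34, 0], [12, -34, 0], [12, -34, 0]]' --jaw '[1, 1, 1, 1, 1]'

```text
time_s: 4.88
tcp_pos: [0.4688, 0.1147, 0.3721]
tcp_rot: [[-0.476, 0.855, 0.206], [0.879, 0.467, 0.091], [-0.018, 0.224, -0.974]]
contact_force: [1.1, 0.6, 0.1]
opening: 0.001
```

play_rows --rot '[[0.6, -1.1, -1.8], [0.6, -1.1, -1.8], [0.6, -1.1, -1.8], [0.6, -1.1, -1.8], [0.6, -1.1, -1.8]]' --delta_pos '[[12, -34, 0], [12, -34, 0], [12, -34, -4], [12, -34, -8], [12, -34, -12]]' --jaw '[1, 1, 1, 1, 1]'

```text
time_s: 5.3
tcp_pos: [0.5126, -0.0091, 0.36]
tcp_rot: [[-0.371, 0.884, 0.283], [0.928, 0.357, 0.102], [-0.011, 0.3, -0.954]]
contact_force: [0.0, 1.0, 0.1]
opening: -0.003
```

Run:
```python
from h import *
go2(.07,-26,.07,25,90)
cv2.imwrite('pics/w3.png',camera('wrist'))
cv2.imwrite('pics/t3.png',cv2.resize(camera('top')[105:265,215:385],None,fx=3.6,fy=3.6,interpolation=cv2.INTER_CUBIC))
```

```text
d mm [ 56.7 -70.7 -91. ] rot [ 1.4 -2.2 -4.6] q [-1.17  0.14  1.28  1.97 -0.34  0.88  0.65] pol [0.1168, 27.3247, 0.1579] F [0.  1.  0.1] t 5.3
```

View pics/w3.png

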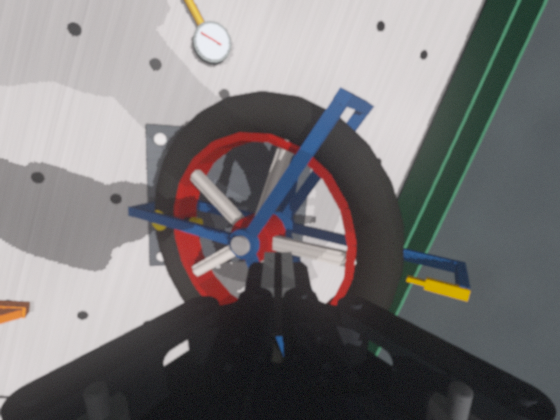

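View pics/t3.png

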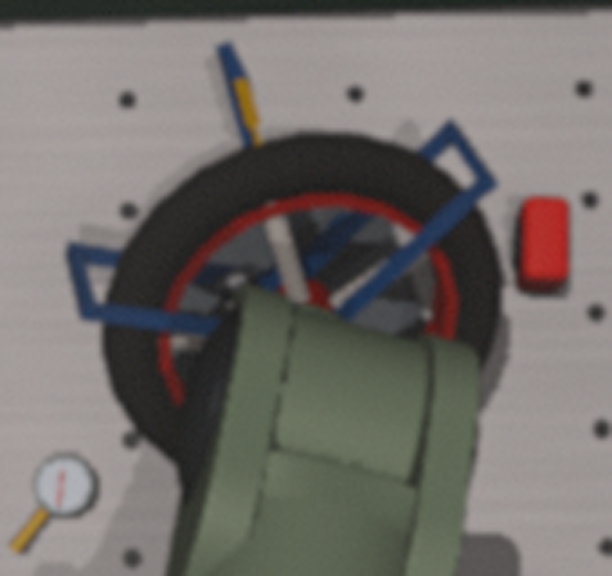

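```bash
cat > ov.py <<'E'
import sys
from h import *
def overlay(img,name,st,valve=None):
    pts=[(S.pt(0,0,.039),(255,0,255)),(S.pt(.16,0,0),(255,0,255))]
    for a in (60,-60,180):
        for r in (.05,.1,.15): pts.append((S.pt(r,a,.031),(255,255,0)))
    pts+=[(S.pt(.155,a,0),(0,255,0)) for a in range(0,360,15)]
    pts+=[(S.pt(.105,a,.016),(0,255,255)) for a in range(0,360,15)]
    if valve is not None:
        pts+=[(S.pt(r,valve+k,.014),(255,0,0)) for k in (36,108,180,252,324) for r in (.04,.07,.1)]
        pts+=[(S.pt(.094,valve,.011),(0,0,255))]
    for X,c in pts:
        x,y=proj(name,X,st)[0];cv2.circle(img,(int(round(x)),int(round(y))),2,c,-1)
    return img
E
python3 - <<'E'
from ov import *
s=read_state()
cv2.imwrite('pics/w3o.png',overlay(cv2.imread('pics/w3.png'),'wrist',s,-178))
E
```

```text
(no output)
```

View pics/w3o.png

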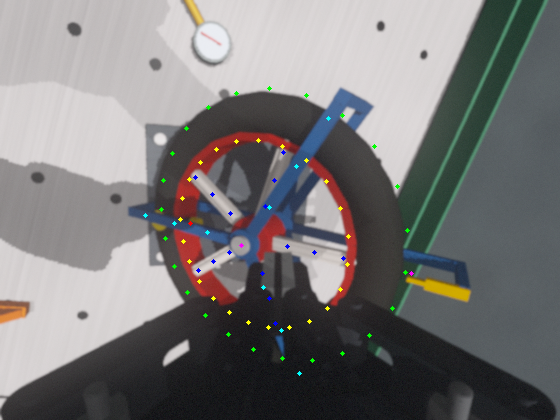

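play_rows --rot '[[0.3, -0.4, -0.9], [0.3, -0.4, -0.9], [0.3, -0.4, -0.9], [0.3, -0.5, -0.9], [0.2, -0.5, -0.9]]' --delta_pos '[[12, -14, -12], [12, -14, -18], [12, -14, -18], [12, -14, -18], [12, -13, -18]]' --jaw '[1, 1, 1, 1, 1]'

```text
time_s: 5.82
tcp_pos: [0.5669, -0.0697, 0.2826]
tcp_rot: [[-0.307, 0.896, 0.322], [0.952, 0.289, 0.103], [-0.001, 0.338, -0.941]]
contact_force: [0.8, 1.3, -0.0]
opening: 0.003
```

Run:
```python
from h import *
go2(.07,-22,.05,25,90)
for n in(-.02,-.01,0,.01,.02):print(n,proj('top',S.pt(.16,0,n)),proj('scene',S.pt(.16,0,n)))
```

```text
d mm [ 15.9  -1.2 -26.3] rot [ 0.1 -0.2 -0.6] q [-0.65  0.37  0.98  1.98 -0.73  0.77  1.05] pol [0.0758, -15.5953, 0.0791] F [ 0.8  1.3 -0. ] t 5.82
-0.02 [[284.11619467 140.07422207]] [[235.97357457 231.54583374]]
-0.01 [[284.95030758 141.79404032]] [[236.82694727 227.32787107]]
0 [[285.79589769 143.53760277]] [[237.68081098 223.10616722]]
0.01 [[286.65320039 145.30539814]] [[238.53518166 218.88063935]]
0.02 [[287.52245751 147.09792841]] [[239.39007534 214.65120413]]
```

play_rows --rot '[[0, 0, 0], [0, 0, 0], [0, 0, 0], [0, 0, 0], [0, 0, 0]]' --delta_pos '[[8, -2, -13], [8, -2, -13], [7, 2, -7], [7, 2, -7], [0, 0, 0]]' --jaw '[1, 1, 1, 1, 1]'

```text
time_s: 6.23
tcp_pos: [0.5973, -0.0683, 0.2429]
tcp_rot: [[-0.309, 0.895, 0.322], [0.951, 0.291, 0.103], [-0.001, 0.338, -0.941]]
contact_force: [-0.4, 0.4, 0.4]
opening: 0.0
```

Run:
```python
from ov import *
go2(.07,-22,-.002,25,90)
s=read_state();cv2.imwrite('pics/w4.png',overlay(camera('wrist'),'wrist',s,-178))
cv2.imwrite('pics/s4.png',cv2.resize(camera('scene')[180:310,170:350],None,fx=3.6,fy=3.6))
```

```text
d mm [ 20.6   8.2 -23.4] rot [ 0.1 -0.2 -0.8] q [-0.55  0.47  0.88  1.96 -0.85  0.73  1.14] pol [0.0715, -23.0347, 0.0302] F [-0.4  0.4  0.4] t 6.23
```

View pics/w4.png

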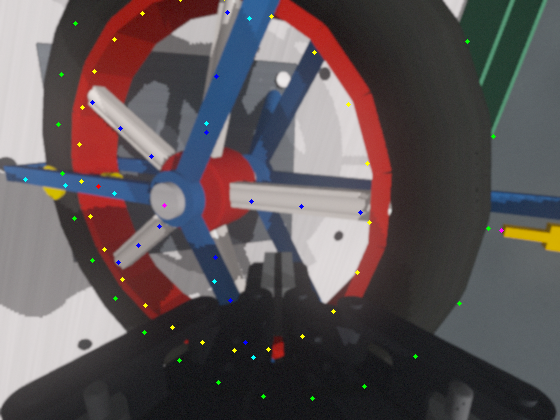

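View pics/s4.png

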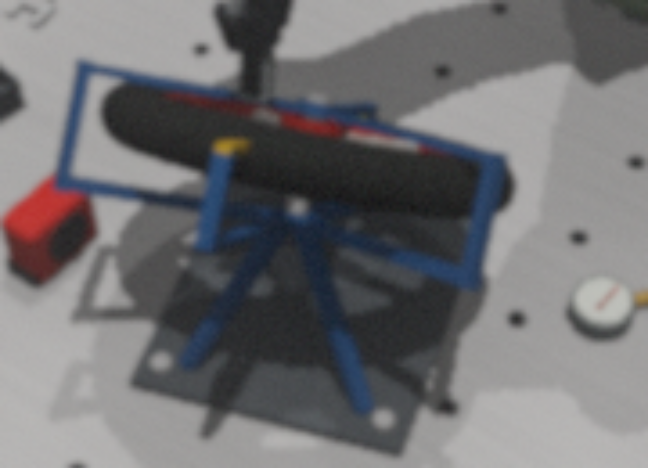

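play_rows --rot '[[0, 0, 0], [0, 0, 0], [0, 0, 0], [0, 0, 0], [0, 0, 0]]' --delta_pos '[[7, 2, -8], [7, 3, -8], [7, 3, -8], [0, 0, 0], [0, 0, 0]]' --jaw '[1, 1, 1, 1, 1]'

```text
time_s: 6.75
tcp_pos: [0.6177, -0.0619, 0.2192]
tcp_rot: [[-0.308, 0.895, 0.323], [0.951, 0.29, 0.103], [-0.002, 0.339, -0.941]]
contact_force: [0.2, -0.1, 0.8]
opening: -0.002
```

```bash
cat >> h.py <<'E'
def stroke(a0,a1,r,n,k):
    p=S.pt(r,a0,n)
    for a in np.linspace(a0,a1,k+1)[1:]:
        x=S.pt(r,a,n);print((1e3*(x-p)).round(1).tolist(),round(a,1));p=x
E
python3 - <<'E'
from ov import *
go2(.07,-22,-.002,25,90)
s=read_state();cv2.imwrite('pics/w5.png',camera('wrist'))
stroke(-22,38,.072,-.002,10)
E
```

```text
d mm [0.3 1.8 0.3] rot [ 0.2 -0.2 -0.7] q [-0.52  0.53  0.83  1.93 -0.91  0.71  1.16] pol [0.0699, -23.5168, -0.0016] F [ 0.2 -0.1  0.8] t 6.75
[-0.4, 7.3, 1.7] -16.0
[-1.0, 7.4, 1.2] -10.0
[-1.6, 7.3, 0.6] -4.0
[-2.1, 7.2, 0.1] 2.0
[-2.7, 7.0, -0.5] 8.0
[-3.2, 6.8, -1.0] 14.0
[-3.6, 6.4, -1.6] 20.0
[-4.0, 6.0, -2.1] 26.0
[-4.4, 5.5, -2.6] 32.0
[-4.7, 5.0, -3.1] 38.0
```

View pics/w5.png

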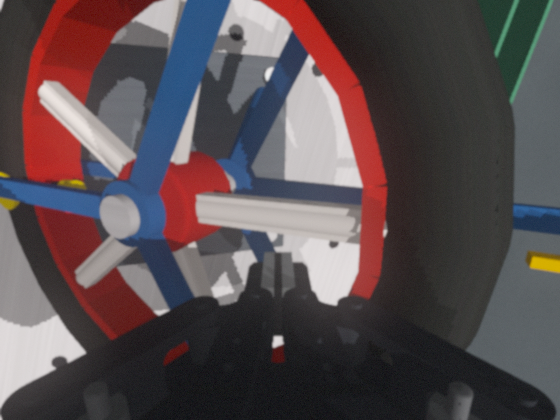

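play_rows --rot '[[0, 0, 0], [0, 0, 0], [0, 0, 0], [0, 0, 0], [0, 0, 0]]' --delta_pos '[[-0.4, 5, 1.5], [-0.6, 5, 1], [-1, 6, 1], [-1.6, 7, 0.5], [-2, 7, 0]]' --jaw '[1, 1, 1, 1, 1]'

```text
time_s: 7.22
tcp_pos: [0.612, -0.0321, 0.2244]
tcp_rot: [[-0.307, 0.895, 0.325], [0.952, 0.289, 0.102], [-0.003, 0.34, -0.94]]
contact_force: [0.9, -4.4, -1.4]
opening: -0.002
```

Run:
```python
from ov import *
go2(.07,20,-.002,25,90)
s=read_state();cv2.imwrite('pics/w6.png',camera('wrist'))
```

```text
d mm [-8.3 20.1 -4.3] rot [ 0.2 -0.1 -0.7] q [-0.6   0.51  0.85  1.96 -0.89  0.69  1.1 ] pol [0.0702, 1.8657, -0.0004] F [ 0.9 -4.4 -1.4] t 7.22
```

View pics/w6.png

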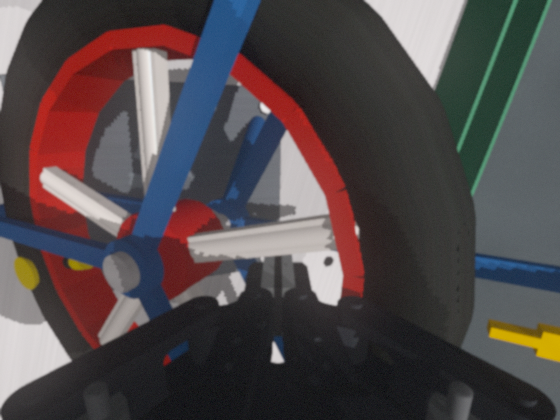

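play_rows --rot '[[0, 0, 0], [0, 0, 0], [0, 0, 0], [0, 0, 0], [0, 0, 0]]' --delta_pos '[[-2.7, 7, -0.6], [-3.2, 6.8, -1.2], [-3.6, 6.4, -1.8], [-4, 6, -2.3], [-4.2, 5.4, -2.7]]' --jaw '[1, 1, 1, 1, 1]'

```text
time_s: 7.68
tcp_pos: [0.5942, -0.0, 0.2154]
tcp_rot: [[-0.307, 0.895, 0.324], [0.952, 0.29, 0.103], [-0.002, 0.34, -0.94]]
contact_force: [2.1, -4.4, 1.1]
opening: -0.002
```

Run:
```python
from ov import *
go2(.07,40,-.002,25,90)
s=read_state();cv2.imwrite('pics/w7.png',overlay(camera('wrist'),'wrist',s,-134))
```

```text
d mm [-5.   5.7 -3.9] rot [ 0.1 -0.1 -0.7] q [-0.68  0.49  0.85  2.02 -0.9   0.63  1.07] pol [0.0699, 33.0676, -0.0014] F [ 2.1 -4.4  1.1] t 7.68
```

View pics/w7.png

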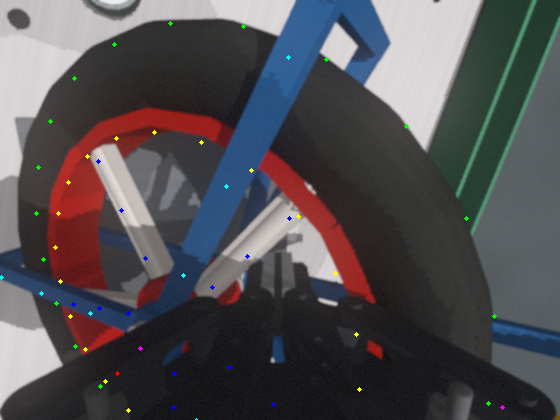

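play_rows --rot '[[0, 0, 0], [0, 0, 0], [0, 0, 0], [0, 0, 0], [0, 0, 0]]' --delta_pos '[[-4.3, 5, -3], [-4.3, 5, -3], [-2.5, 2.5, -2], [0, 0, 0], [1, -5, 0]]' --jaw '[1, 1, 1, 1, 1]'

```text
time_s: 8.15
tcp_pos: [0.5839, 0.0083, 0.207]
tcp_rot: [[-0.309, 0.895, 0.323], [0.951, 0.291, 0.105], [-0.0, 0.339, -0.941]]
contact_force: [0.4, -0.0, 0.0]
opening: 0.004
```

Run:
```python
from ov import *
go2(.07,40,.05,25,90)
s=read_state();cv2.imwrite('pics/w8.png',overlay(camera('wrist'),'wrist',s,-122))
```

```text
d mm [-29.8 -13.6  41.2] rot [ 0.1 -0.2 -0.8] q [-0.69  0.48  0.84  2.05 -0.91  0.6   1.08] pol [0.0683, 46.0155, -0.0021] F [ 0.4 -0.   0. ] t 8.15
```

View pics/w8.png

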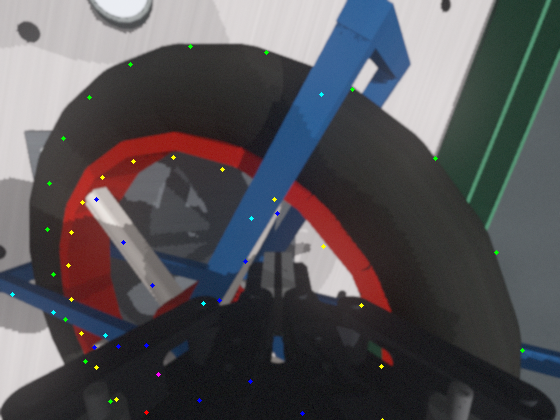

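play_rows --rot '[[0, 0, 0], [0, 0, 0], [0, 0, 0], [0, 0, 0], [0, 0, 0]]' --delta_pos '[[-10, -4, 11], [-12, -4, 13], [-13, -3, 13], [6, -17, 1], [7, -17, 1]]' --jaw '[1, 1, 1, 1, 1]'

```text
time_s: 8.62
tcp_pos: [0.5622, -0.0372, 0.2472]
tcp_rot: [[-0.31, 0.894, 0.324], [0.951, 0.292, 0.105], [-0.001, 0.341, -0.94]]
contact_force: [0.4, 1.4, -1.2]
opening: 0.0
```

play_rows --rot '[[0, 0, 0], [0, 0, 0], [0, 0, 0], [0, 0, 0], [0, 0, 0]]' --delta_pos '[[7, -17, 1], [7, -17, 1], [6, -17, 2], [7, 2, -8], [7, 2, -8]]' --jaw '[1, 1, 1, 1, 1]'

```text
time_s: 9.03
tcp_pos: [0.5968, -0.0861, 0.2342]
tcp_rot: [[-0.306, 0.895, 0.325], [0.952, 0.288, 0.103], [-0.002, 0.341, -0.94]]
contact_force: [-1.0, 0.8, -1.5]
opening: 0.0
```

Run:
```python
from ov import *
go2(.07,-37,-.002,25,90)
s=read_state();cv2.imwrite('pics/w9.png',overlay(camera('wrist'),'wrist',s,-121))
```

```text
d mm [ 19.7   9.  -21.1] rot [ 0.1 -0.1 -0.6] q [-0.5   0.49  0.86  1.96 -0.88  0.73  1.19] pol [0.0715, -38.9096, 0.0282] F [-1.   0.8 -1.5] t 9.03
```

View pics/w9.png

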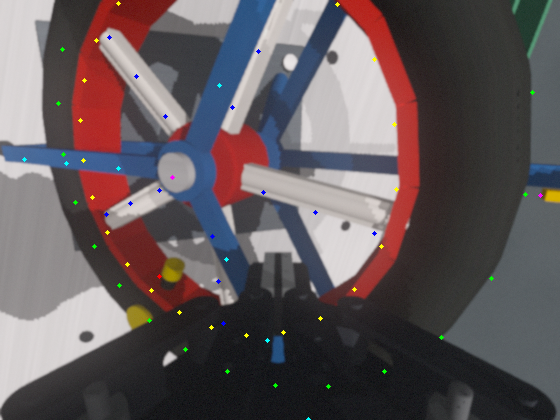

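play_rows --rot '[[0, 0, 0], [0, 0, 0], [0, 0, 0], [0, 0, 0], [0, 0, 0]]' --delta_pos '[[7, 3, -7], [6, 3, -7], [6, 3, -7], [0.5, 5, 2.5], [0.3, 6, 2.5]]' --jaw '[1, 1, 1, 1, 1]'

```text
time_s: 9.5
tcp_pos: [0.616, -0.0645, 0.2179]
tcp_rot: [[-0.307, 0.895, 0.323], [0.952, 0.29, 0.103], [-0.002, 0.339, -0.941]]
contact_force: [-1.1, 0.3, -0.2]
opening: -0.003
```

Run:
```python
from ov import *
go2(.07,-22,-.002,25,90)
s=read_state();cv2.imwrite('pics/w10.png',overlay(camera('wrist'),'wrist',s,-119))
```

```text
d mm [2.  4.4 1.6] rot [ 0.1 -0.2 -0.7] q [-0.51  0.53  0.83  1.94 -0.91  0.71  1.18] pol [0.0684, -25.8917, -0.0009] F [-1.1  0.3 -0.2] t 9.5
```

View pics/w10.png

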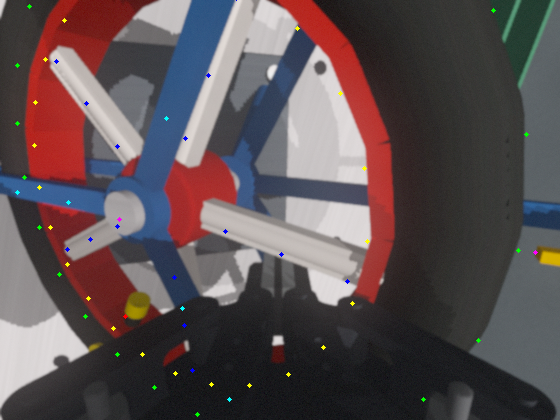

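Run:
```python
from h import *
stroke(-26,46,.07,-.002,12)
```

```text
[-0.1, 7.0, 2.0] -20.0
[-0.6, 7.1, 1.5] -14.0
[-1.2, 7.2, 1.0] -8.0
[-1.7, 7.1, 0.5] -2.0
[-2.3, 7.0, -0.1] 4.0
[-2.8, 6.8, -0.6] 10.0
[-3.2, 6.5, -1.2] 16.0
[-3.7, 6.1, -1.7] 22.0
[-4.1, 5.7, -2.2] 28.0
[-4.4, 5.2, -2.7] 34.0
[-4.7, 4.7, -3.1] 40.0
[-5.0, 4.1, -3.5] 46.0
```

play_rows --rot '[[0, 0, 0], [0, 0, 0], [0, 0, 0], [0, 0, 0], [0, 0, 0]]' --delta_pos '[[0, 6, 2], [-0.6, 7, 1.5], [-1.2, 7.2, 1], [-1.7, 7.2, 0.5], [-2.3, 7, 0]]' --jaw '[1, 1, 1, 1, 1]'

```text
time_s: 9.97
tcp_pos: [0.6102, -0.0305, 0.2239]
tcp_rot: [[-0.307, 0.895, 0.325], [0.952, 0.289, 0.102], [-0.002, 0.341, -0.94]]
contact_force: [1.5, -5.9, -0.5]
opening: 0.001
```

play_rows --rot '[[0, 0, 0], [0, 0, 0], [0, 0, 0], [0, 0, 0], [0, 0, 0]]' --delta_pos '[[-2.8, 6.8, -0.6], [-3.2, 6.5, -1.2], [-3.7, 6.1, -1.7], [-4.1, 5.7, -2.2], [-4.4, 5.2, -2.7]]' --jaw '[1, 1, 1, 1, 1]'

```text
time_s: 10.38
tcp_pos: [0.592, 0.0002, 0.2152]
tcp_rot: [[-0.307, 0.894, 0.325], [0.952, 0.29, 0.103], [-0.002, 0.341, -0.94]]
contact_force: [2.0, -3.7, 0.9]
opening: 0.005
```

Run:
```python
from ov import *
go2(.07,46,-.002,25,90)
s=read_state();cv2.imwrite('pics/w11.png',overlay(camera('wrist'),'wrist',s,-60))
```

```text
d mm [-7.7  9.4 -7.2] rot [ 0.1 -0.  -0.7] q [-0.68  0.49  0.86  2.02 -0.9   0.63  1.07] pol [0.069, 34.4548, -0.0001] F [ 2.  -3.7  0.9] t 10.38
```

View pics/w11.png

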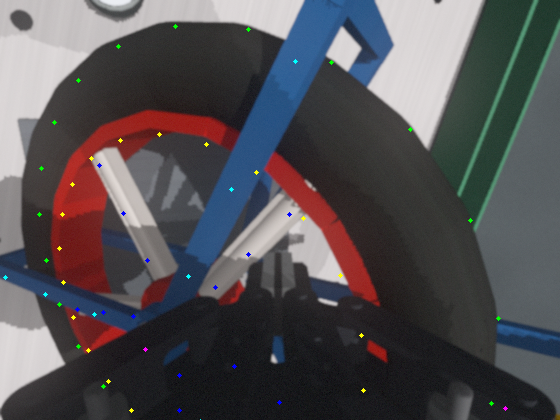

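play_rows --rot '[[0, 0, 0], [0, 0, 0], [0, 0, 0], [0, 0, 0], [0, 0, 0]]' --delta_pos '[[-4.5, 5, -3], [-4.5, 4.5, -3.4], [-1, 1, -1], [0, 0, 0], [1, -5, 0]]' --jaw '[1, 1, 1, 1, 1]'

```text
time_s: 10.85
tcp_pos: [0.5829, 0.0063, 0.2074]
tcp_rot: [[-0.309, 0.895, 0.323], [0.951, 0.291, 0.104], [-0.001, 0.339, -0.941]]
contact_force: [-0.0, 0.4, 0.5]
opening: 0.0
```

play_rows --rot '[[0, 0, 0], [0, 0, 0], [0, 0, 0], [0, 0, 0], [0, 0, 0]]' --delta_pos '[[-10, -4, 11], [-12, -4, 13], [-13, -3, 13], [3, -15, -1], [4, -15, -1]]' --jaw '[1, 1, 1, 1, 1]'

```text
time_s: 11.27
tcp_pos: [0.5551, -0.0352, 0.2434]
tcp_rot: [[-0.31, 0.894, 0.325], [0.951, 0.291, 0.105], [-0.001, 0.341, -0.94]]
contact_force: [0.7, -0.1, -0.1]
opening: 0.001
```

Run:
```python
from ov import *
go2(.055,-38,.05,25,90)
s=read_state();cv2.imwrite('pics/w12.png',overlay(camera('wrist'),'wrist',s,-48))
```

```text
d mm [ 15.4 -47.5  -2.4] rot [ 0.1 -0.  -0.8] q [-0.7   0.39  0.94  2.07 -0.82  0.66  1.08] pol [0.0473, 19.8677, 0.0522] F [ 0.7 -0.1 -0.1] t 11.27
```

View pics/w12.png

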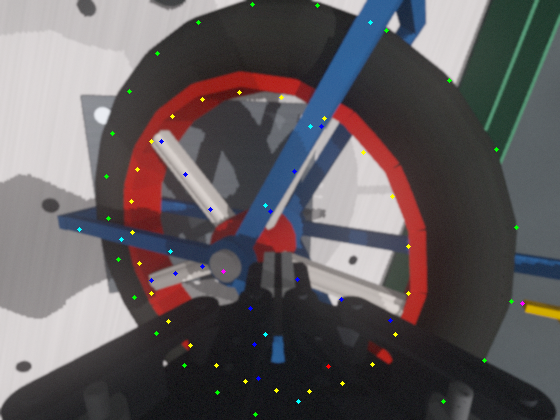

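play_rows --rot '[[0, 0, 0], [0, 0, 0], [0, 0, 0], [0, 0, 0], [0, 0, 0]]' --delta_pos '[[5, -16, -1], [5, -16, -1], [5, -15, 0], [7, 2, -8], [7, 2, -8]]' --jaw '[1, 1, 1, 1, 1]'

```text
time_s: 11.73
tcp_pos: [0.5846, -0.0799, 0.2244]
tcp_rot: [[-0.306, 0.895, 0.325], [0.952, 0.288, 0.103], [-0.002, 0.34, -0.94]]
contact_force: [0.1, 1.0, 0.1]
opening: 0.0
```

Run:
```python
from ov import *
go2(.055,-38,-.002,25,90)
s=read_state();cv2.imwrite('pics/w13.png',overlay(camera('wrist'),'wrist',s,-47))
```

```text
d mm [ 21.    8.  -20.2] rot [ 0.1 -0.1 -0.6] q [-0.51  0.48  0.85  2.   -0.9   0.7   1.21] pol [0.0546, -40.2325, 0.0281] F [0.1 1.  0.1] t 11.73
```

View pics/w13.png

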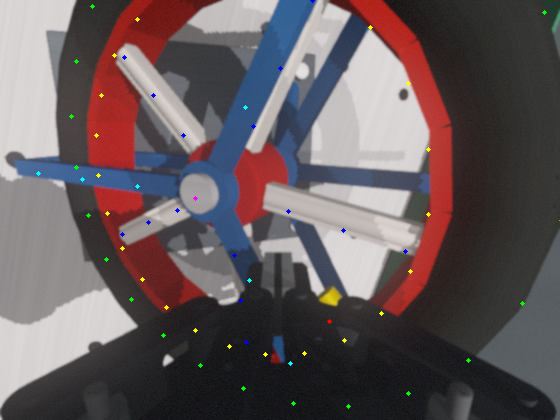

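Run:
```python
from ov import *
go2(.054,-34,.028,25,90)
go2(.054,-34,-.002,25,90)
```

```text
d mm [0.1 3.6 3.9] rot [ 0.1 -0.2 -0.7] q [-0.51  0.48  0.85  2.   -0.9   0.69  1.21] pol [0.0531, -39.1737, 0.0261] F [-0.9  2.9 -2.3] t 11.78
d mm [ 20.4   9.8 -17.3] rot [ 0.1 -0.2 -0.7] q [-0.51  0.48  0.85  2.   -0.9   0.69  1.21] pol [0.0531, -39.1737, 0.0261] F [-0.9  2.9 -2.3] t 11.78
```

play_rows --rot '[[0, 0, 0], [0, 0, 0], [0, 0, 0], [0, 0, 0], [0, 0, 0]]' --delta_pos '[[0, 4, 4], [6, 2, -6], [7, 2, -7], [7, 2, -8], [0, 0, 0]]' --jaw '[1, 1, 1, 1, 1]'

```text
time_s: 12.2
tcp_pos: [0.6048, -0.0674, 0.2057]
tcp_rot: [[-0.309, 0.895, 0.322], [0.951, 0.291, 0.104], [-0.001, 0.338, -0.941]]
contact_force: [-0.5, -0.0, -0.7]
opening: 0.005
```

Run:
```python
from ov import *
go2(.054,-34,-.002,25,90)
s=read_state();cv2.imwrite('pics/w14.png',overlay(camera('wrist'),'wrist',s,-46))
stroke(-34,12,.054,-.002,10)
```

```text
d mm [ 0.7 -0.7 -0.5] rot [ 0.1 -0.2 -0.8] q [-0.5   0.53  0.81  1.97 -0.94  0.68  1.22] pol [0.0535, -33.2085, -0.0013] F [-0.5 -0.  -0.7] t 12.2
[0.4, 4.0, 1.6] -29.4
[0.2, 4.1, 1.4] -24.8
[-0.1, 4.2, 1.2] -20.2
[-0.3, 4.2, 0.9] -15.6
[-0.6, 4.2, 0.7] -11.0
[-0.8, 4.2, 0.5] -6.4
[-1.1, 4.2, 0.2] -1.8
[-1.3, 4.1, -0.0] 2.8
[-1.5, 4.0, -0.3] 7.4
[-1.8, 3.9, -0.5] 12.0
```

View pics/w14.png

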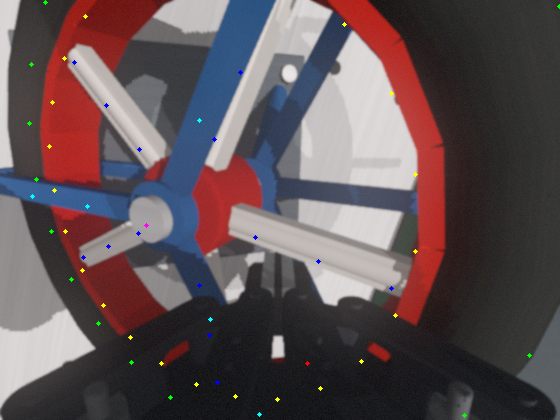

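play_rows --rot '[[0, 0, 0], [0, 0, 0], [0, 0, 0], [0, 0, 0], [0, 0, 0]]' --delta_pos '[[0.4, 4, 1.6], [0.2, 4.1, 1.4], [-0.1, 4.2, 1.2], [-0.3, 4.2, 0.9], [-0.6, 4.2, 0.7]]' --jaw '[1, 1, 1, 1, 1]'

```text
time_s: 12.67
tcp_pos: [0.6036, -0.0483, 0.2137]
tcp_rot: [[-0.307, 0.895, 0.324], [0.952, 0.289, 0.102], [-0.002, 0.34, -0.94]]
contact_force: [0.3, -5.5, -2.6]
opening: -0.002
```

Run:
```python
from ov import *
go2(.054,0,-.002,25,90)
s=read_state();cv2.imwrite('pics/w15.png',overlay(camera('wrist'),'wrist',s,-25))
```

```text
d mm [-0.8 11.  -1.9] rot [ 0.2 -0.1 -0.7] q [-0.56  0.51  0.83  1.98 -0.92  0.67  1.17] pol [0.0547, -11.2875, 0.0012] F [ 0.3 -5.5 -2.6] t 12.67
```

View pics/w15.png

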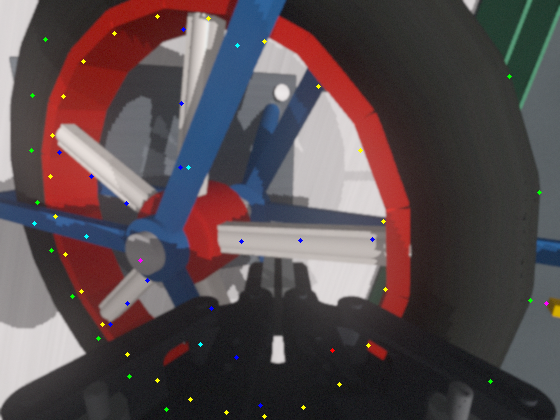

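play_rows --rot '[[0, 0, 0], [0, 0, 0], [0, 0, 0], [0, 0, 0], [0, 0, 0]]' --delta_pos '[[-0.7, 4.2, 0.2], [-1, 4.2, 0.1], [-1.3, 4.1, -0.2], [-1.4, 4, -0.5], [-1.5, 3, -0.6]]' --jaw '[1, 1, 1, 1, 1]'

```text
time_s: 13.13
tcp_pos: [0.598, -0.0286, 0.2128]
tcp_rot: [[-0.307, 0.895, 0.325], [0.952, 0.289, 0.102], [-0.002, 0.341, -0.94]]
contact_force: [0.9, -5.7, -0.1]
opening: 0.005
```

Run:
```python
from ov import *
go2(.054,0,-.002,25,90)
s=read_state();cv2.imwrite('pics/w16.png',overlay(camera('wrist'),'wrist',s,-8))
cv2.imwrite('pics/t16.png',cv2.resize(camera('top')[105:265,215:385],None,fx=3.6,fy=3.6))
```

```text
d mm [ 4.8 -8.7 -1.1] rot [ 0.2 -0.  -0.7] q [-0.61  0.5   0.84  2.   -0.92  0.65  1.14] pol [0.0542, 10.3517, 0.0002] F [ 0.9 -5.7 -0.1] t 13.13
```

View pics/w16.png

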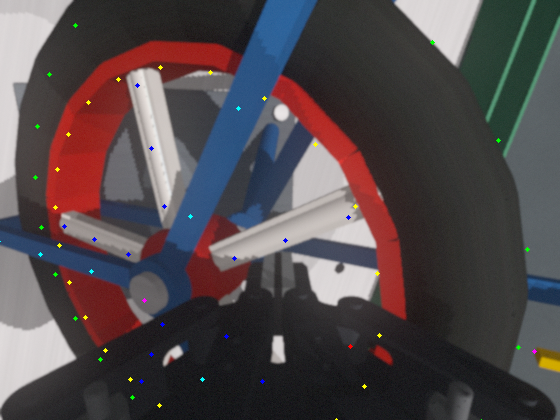

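View pics/t16.png

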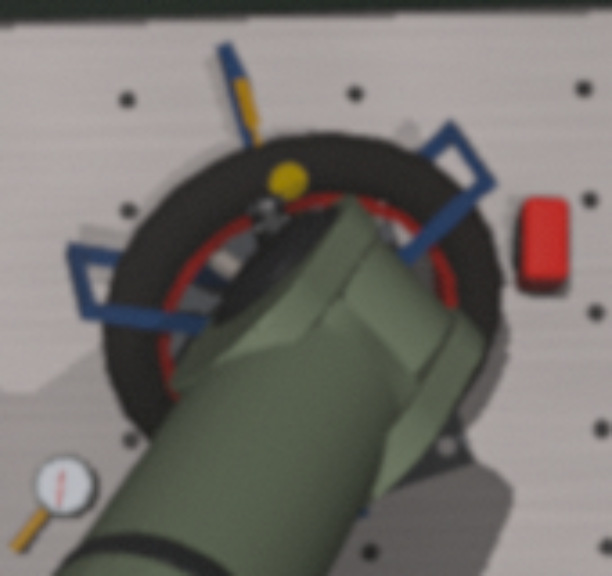

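```bash
cat > dot.py <<'E'
from h import *
def dot(i):
    h=cv2.cvtColor(i,cv2.COLOR_BGR2HSV);m=cv2.inRange(h,(20,110,70),(36,255,255))
    n,_,st,c=cv2.connectedComponentsWithStats(m)
    for k in range(1,n):
        if st[k,4]>15 and 215<c[k][0]<385 and 105<c[k][1]<265:
            print(c[k].round(1),st[k],[round(float(v),4) for v in S.pol(onplane("top",c[k],S.c+.022*S.n,S.n))])
if __name__=="__main__": dot(camera("top"))
E
python3 - <<'E'
from dot import *
print(S.pol(onplane("top",(215+288/3.6,105+181/3.6),S.c+.022*S.n,S.n)))
print([proj('top',S.pt(.133,a,.022)) for a in (-10,0)])
dot(cv2.imread('pics/top0.png'));dot(camera('top'))
E
```

```text
(np.float64(0.13301587254488736), np.float64(-5.393703229360854), np.float64(0.022000000000000124))
[array([[299.13800588, 154.44932926]]), array([[290.20780572, 156.63956655]])]
[282.9 133.1] [280 128   6  12  30] [0.2014, 0.5843, 0.022]
[315.6 233.5] [314 230   5   8  28] [0.1321, -174.7426, 0.022]
[222.5 252. ] [219 248   8   9  22] [0.2659, 109.3495, 0.022]
[283.1 133.6] [281 128   5  13  28] [0.2002, 0.5539, 0.022]
[294.4 154.7] [289 150  12  11  98] [0.1351, -4.8542, 0.022]
```

play_rows --rot '[[0, 0, 0], [0, 0, 0], [0, 0, 0], [0, 0, 0], [0, 0, 0]]' --delta_pos '[[-1, 2.5, -0.4], [-1, 2.5, -0.4], [0, 0, 0], [1, -3, 0], [2, -4, 0]]' --jaw '[1, 1, 1, 1, 1]'

```text
time_s: 13.7
tcp_pos: [0.5987, -0.0301, 0.2115]
tcp_rot: [[-0.308, 0.895, 0.323], [0.951, 0.29, 0.104], [-0.001, 0.34, -0.941]]
contact_force: [-0.2, 0.1, -0.2]
opening: 0.0
```

```bash
python3 dot.py; python3 -c "
from h import *
go2(.054,5,.05,25,90)"
```

```text
[283.1 133.6] [281 128   5  13  30] [0.2002, 0.5561, 0.022]
[290.1 155.2] [285 151  12  10  85] [0.1371, -0.3428, 0.022]
d mm [-33.  -12.4  36.7] rot [ 0.1 -0.1 -0.7] q [-0.6   0.51  0.84  2.   -0.92  0.66  1.14] pol [0.0531, 7.3524, -0.0009] F [-0.7 -0.9  0.4] t 13.75
```

play_rows --rot '[[0, 0, 0], [0, 0, 0], [0, 0, 0], [0, 0, 0], [0, 0, 0]]' --delta_pos '[[-9, -4, 10], [-12, -4, 13], [-13, -3, 14], [-15, -2, 20], [-15, 5, 25]]' --jaw '[1, 1, 1, 1, 1]'

```text
time_s: 14.17
tcp_pos: [0.5336, -0.0402, 0.2933]
tcp_rot: [[-0.305, 0.896, 0.322], [0.952, 0.288, 0.102], [-0.002, 0.338, -0.941]]
contact_force: [-0.6, 0.7, 1.9]
opening: -0.0
```

play_rows --rot '[[0, 0, 0], [0, 0, 0], [0, 0, 0], [0, 0, 0], [0, 0, 0]]' --delta_pos '[[-15, 15, 20], [-15, 30, 10], [-10, 35, 0], [-10, 35, 0], [-10, 35, 0]]' --jaw '[1, 1, 1, 1, 1]'

```text
time_s: 14.58
tcp_pos: [0.4978, 0.0567, 0.3143]
tcp_rot: [[-0.307, 0.895, 0.324], [0.952, 0.29, 0.101], [-0.004, 0.339, -0.941]]
contact_force: [0.8, -0.1, 0.6]
opening: -0.003
```

play_rows --rot '[[0, 0, 0], [0, 0, 0], [0, 0, 0], [0, 0, 0], [0, 0, 0]]' --delta_pos '[[-10, 35, 0], [-10, 35, 0], [-10, 35, 0], [-10, 35, 0], [0, 0, 0]]' --jaw '[1, 1, 1, 1, 1]'

```text
time_s: 15.0
tcp_pos: [0.4604, 0.1882, 0.3143]
tcp_rot: [[-0.315, 0.893, 0.322], [0.949, 0.298, 0.102], [-0.005, 0.338, -0.941]]
contact_force: [0.5, 1.1, 0.2]
opening: 0.001
```

Run:
```python
from ov import *
from dot import dot
s=read_state();print(s["tcp_pos"],s["q"])
i=camera('top');cv2.imwrite('pics/t20.png',cv2.resize(i[105:265,215:385],None,fx=3.6,fy=3.6,interpolation=cv2.INTER_CUBIC));dot(i)
cv2.imwrite('pics/t20o.png',cv2.resize(overlay(i.copy(),'top',None,0)[105:265,215:385],None,fx=3.6,fy=3.6,interpolation=cv2.INTER_NEAREST))
cv2.imwrite('pics/w20.png',camera('wrist'))
cv2.imwrite('pics/s20.png',camera('scene'))
```

```text
[0.46038436 0.18817629 0.31431201] [-1.79983839  0.1377611   1.38785975  2.12200044 -0.150042    0.6555788
 -0.01251877]
[283.  133.1] [281 128   5  12  29] [0.2013, 0.4961, 0.022]
[290.3 156. ] [285 151  12  11 104] [0.1347, -0.243, 0.022]
[293.1 168.2] [290 166   7   6  29] [0.0983, 0.4182, 0.022]
```

View pics/t20.png

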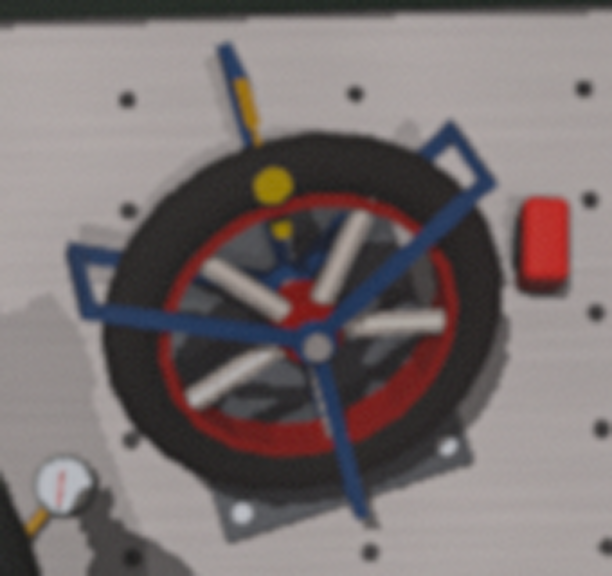

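View pics/t20o.png

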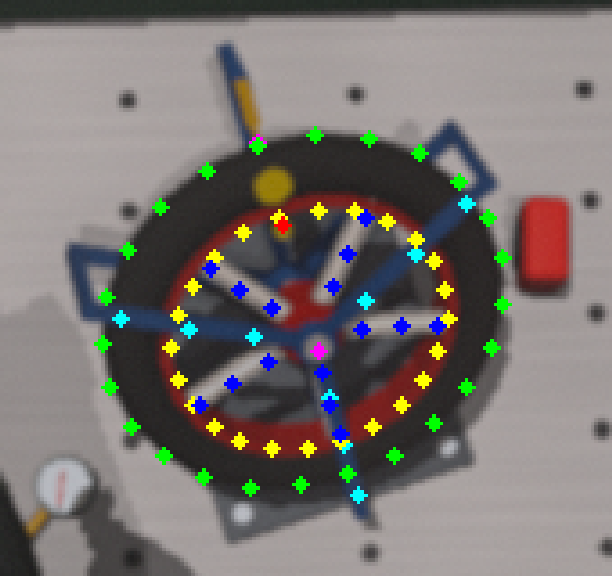

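View pics/s20.png

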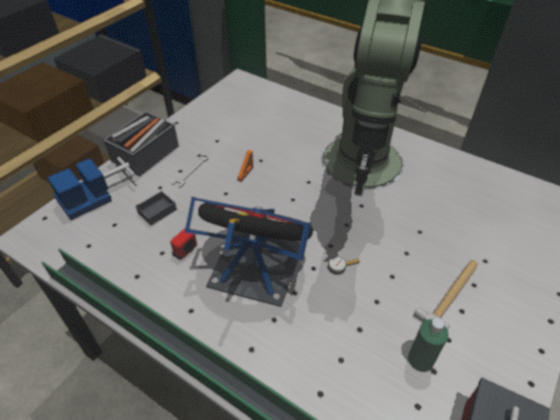

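```bash
python3 -c "
from cell import *
s=read_state();print(abs(s['joint_vel']).max(),s['contact_force']);print(close_job())"
```

```text
0.029328530066483782 [-0.28265623 -1.16993042 -0.54914478]
the job is handed in; nothing more can be done
None
```

The valve stem now stands at the very top of the wheel, in line with the pointer, and the job is handed in. I turned the wheel about 178° counterclockwise with the closed fingertips. It took three pushes, each on a different spoke through the upper window. The last push was at a smaller radius so the fingers stayed clear of the valve stem.

**Final position:** with the arm moved clear, the top camera puts the tyre dot at about −0.2° and the valve cap at about +0.4° from the top. The limit is 8°. The spokes also match the overlay drawn for the valve at the top.

**Forces:** the wrist read about 4–6 N at the end of each push call, and the highest reading there was about 6 N. I did not see readings between calls. The fingers stayed shut, so no spoke could be pinched.

**Other things on the table:** they look unmoved in the scene and top pictures. I compared them only by eye and did not measure their positions again.

**Disagreements:**
- **Close wrist views:** they were a few millimetres off my estimate of the stand's position, so during the last push they put the valve a few degrees further back than the top camera did. I relied on the top camera for the last few degrees.
- **First approach:** I ran into joint limits at the full 45° tilt, so I backed off and came in again about 25° steeper.

The job took about 15 s of the 67 s allowed.

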